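# Finish the interlocked top layer of kit cartons on the carrying tray

## Task

Finish the second layer of kit cartons on the steel tray: the two missing cartons go lengthwise, side by side, broad face down, in the open part beside the crosswise carton, so that this layer mirrors the one below, all of it snug and flush with the layer below and nothing in the stack shifted. One carton lies on the bench; the other stands on edge down in a narrow bay of the grey sorter: draw it up by its top edge, lay it down flat on the bench and let go, then take it across its width to stack it. Set the cartons down, do not drop them, and leave everything else where it is.

Things in the scene. Friction and masses are not known exactly. Their poses are not given: they have to be found in the camera images.
- tray_floor (a point): Fixed stainless tray, 220 x 160 mm, rim 14 mm above the bench; point at the centre of its floor, 6 mm above the bench; x along its length, y across, z up. On it, centred, a stack 181 (x) by 121 mm (y): layers 40 mm high of three cartons with 1 mm seams, two lengthwise (long side along x) side by side and one crosswise at an end. Lower layer full, crosswise carton at -x.
- place_left (a point): Centre that a carton has in the open place of the upper layer on the tray's +y side: 30.5 mm to -x, 30.5 mm to +y and 60 mm above tray_floor; axes as the tray. An empty point in the air, 20 mm above the lower layer. Either carton may go in either place.
- place_right (a point): The same for the open place on the tray's -y side, 61 mm from place_left. The long sides of the two cartons meet there, so no finger has room between them: set down beside, then push up.
- low_cross_mid (a point): Centre of the crosswise carton of the lower layer (plain brown cardboard kit carton 120 x 60 x 40 mm with a paper tape strip along each broad face, about 180 g); own x along its 120 mm, y along its 60 mm, z up. Loose, as are all cartons.
- low_left_mid (a point): Centre of a lengthwise carton of the lower layer, on the tray's +y side; same carton.
- low_right_mid (a point): Centre of a lengthwise carton of the lower layer, on the tray's -y side; same carton.
- top_cross_mid (a point): Centre of the crosswise carton already lying in the upper layer at the tray's +x end; same carton. The upper layer is the mirror image of the lower one.
- flat_carton_mid (a point): Centre of the carton to be stacked that lies on its broad face on the bench with clear bench around it; plain brown cardboard kit carton 120 x 60 x 40 mm with a paper tape strip along each broad face, about 180 g; x along its 120 mm, y along its 60 mm, z up (40 mm).
- edge_carton_mid (a point): Centre of the carton to be stacked that stands on its long narrow side in one of the sorter's bays; same carton. Own x along its 120 mm, own y along its 40 mm thickness (normal to the broad faces, level at first), own z along its 60 mm width (up at first). It must end with own y upright, either way up. Standing on the bench it topples if pushed over near its top edge, beyond about 34 degrees.
- edge_carton: The same carton as point edge_carton_mid; origin at the middle of the narrow side that it stands on at first, 30 mm from its centre.
- flat_carton: The same carton as point flat_carton_mid; origin at the centre of its underside, 20 mm from its centre.
- sorter_floor (a point): Fixed grey sheet-metal sorter, 136 (x) by 139.5 mm (y): three bays side by side along y, each 130 mm long and 42.5 mm wide, walls 3 mm thick with tops 34 mm above the bench; bay centres at y = -45.5, 0, +45.5 mm. Point at the centre of its floor, 3 mm above the bench. The carton shows 29 mm above the walls; the things in the other bays lie below the wall tops.
- slide_box: Bystander: small grey and white slide box, 86 x 36 x 26 mm, lying in a bay of the sorter; origin under its centre.
- glass_box: Bystander: small white box of cover glasses, 78 x 36 x 22 mm, lying in a bay of the sorter; origin under its centre.
- tube_rack: Bystander: green plastic tube rack, 136 x 90 x 46 mm (caps to 52 mm), beyond the sorter; origin under its centre.
- tip_box: Bystander: blue pipette-tip box, 124 x 85 x 66 mm, beyond the loose carton; origin under its centre.
Mind the look-alikes: they are no part of the job. Leave any blue or yellow look-alike of the flat_carton alone.

How it is judged:
By the outcome, as a careful person would: the job done as asked, in the order asked, and still so for the second after the job is handed in, with the robot touching nothing.
It also fails if it takes over 69 s, if anything falls off the work surface, if the arm or the gripper's body presses on something with over 40 N, if the wrist force passes 120 N, or if a joint passes its speed limit or range.

## Robot

A 6-joint arm with a two-finger parallel gripper is mounted at the origin on the work surface. World frame = base frame: x ahead of the robot, y to its left, z up, the work surface at z = 0. Lengths are in m, angles in rad, forces in N, time in s.
With the tool pointing down it reaches from about 0.35 to 0.975 m from the base axis. Payload 17.4 kg.
Tool frame: the origin (TCP) lies midway between the tips of the shut fingers; the grasp point (between the pads) lies behind it (env.tcp_to_grasp is the z of the grasp point in the tool frame, in m); z points along the fingers, y is the line along which they close (so a half turn about z gives the same grasp; the last joint's range is limited). The gripper opens to 85 mm and grips with 20 to 120 N. Pads are 22 mm wide; open, the fingers measure 114 mm over their backs; the gripper's body (76 mm by 85 mm) begins 54 mm behind the grasp point. The pads swing forward as they close: fully open they stand 13 mm farther back than shut.
Start: joints at [1.276, 0.116, 1.442, -0, 1.584, -0.038], TCP at [0.171, 0.653, 0.231] pointing down, gripper open.
Joint ranges: [-2.83, 2.83], [-0.83, 2.19], [0.07, 2.5], [-1.14, 4.28], [0.01, 3], [-2.97, 2.97]. Speed limits (rad/s): [1.89, 1.89, 2.22, 3.14, 3.14, 3.14].

## Interface

Orientations are given as a unit quaternion [w, x, y, z].
In Python, from station import env gives the robot as it stands.
- The arm moves only by the tool carry_out, never from a script. Its arguments are lists of equal length, an entry for each row: "dp": the shift along the tool's x, y, z in units of 30 cm (1.0 is 30 cm), a list of three; "rotation": the turn, a rotation vector about the tool's x, y, z in units of 60 degrees (1.0 is 60 degrees), a list of three. A call has 1 to 12 rows; each row shifts and turns the commanded pose from where the row before left it, along the tool's axes as they then stand; what a row does not reach is not made up. A row lasts 1/12 s, in which the tool goes at most 41.7 mm and 7.16 degrees, less where a joint would pass 70% of its speed; a pose out of reach is approached as far as the arm can. A call with a number of a shift or a turn outside -1 to 1 is refused whole. A call with a gripper value outside its range is refused whole. "fingers" is the opening, from -1 (shut) to 1 (fully open), so that 0 is half open, set as the call begins (left out, the last holds). The fingers move at their own pace and stop on an object; the grip force is fixed at half the most. Time passes only in rows, so rows that do not move let the fingers close. It gives the time, the measured TCP pose, the force, the opening and the grip force at its end, in the units of the state.
- env.state(): the state, without advancing time (a new reading comes with each control period).
- env.grab_frame(name): name is "scene" or "top" or "wrist"; returns (picture, depth): 480x640x3 uint8, red, green, blue; 480x640 float32, m along the optical axis (not along the pixel's ray), 0 where there is no reading.
- env.camera_model(name): a dict with "fovy" (degrees; the focal length in pixels is half the picture's height over the tangent of half this angle, whatever the lens; pixels are square), "cx", "cy" (the principal point, pixels), "dist_coeffs" ([k1, k2, p1, p2, k3] as OpenCV has them; the pictures are not rectified), "rvec" (rotation vector, rad) and "tvec" (3), from world to camera coordinates, as OpenCV has them. Camera axes: x right, y down, z forward; pixel columns grow to the right and rows downward; lengths in m; the calibration is good to about 2 mm. A picture is of the moment at which its call begins: read the wrist's pose just before it. camera_model takes no time and is no camera call; for the wrist camera it gives the pose at the moment of the call.
- env.sign_off(): hands the job in; it is judged then, once.
Trained networks look in the newest picture that a camera, given by its name, has taken for a name from the list of things; names that differ only in an ending like _2 or _b are one class to them, and where a whole thing is asked for, a point or a joint stands for the part that bears it (a point fixed in the world has none). Each returns a list of dicts, best first, with "conf" (0 to 1); they miss things now and then, are a little off and sometimes report something else, mostly with a low value. They report only what shows in the picture. A call takes as long as a camera call. They do not tell look-alikes from the thing itself.
- env.regions_of(camera, target): "mask" (480x640 bool, what is visible of it) and "box" ([left, top, width, height] in pixels, round what is visible of it).
The state is a dict: "t": time; "joint_pos": joint angles; "qd": joint speeds; "effort": joint torques, N m; "tool_pos": TCP position; "orientation": TCP orientation; "wrist_force": force on the tool from outside, world axes, zero at the start; "moment": the same for the moment, N m; "finger_gap": finger opening in m; "finger_force": force on a finger pad.
Only numpy, scipy, OpenCV 4.12 (cv2) and the standard library are available. Lean on these libraries where they do the work, as an engineer would, in place of code of your own. Each camera call takes 0.05 s, during which the arm holds its last target. There are 200 camera calls.

## Working session

There is one attempt and no reset: what is moved stays moved. The work goes in short steps, Python scripts to look and compute and a tool call to move; the robot and the scene stay as the last step left them, time stands still between calls to the robot, and variables do not carry over. Pictures are saved under pics/ and viewed, at most 10 in all, crops included, and the job is handed in when it is done.

Besides the shell and the picture viewer there is one more tool, called after ">>>" as name(argument=value, ...) on one line, values as JSON. carry_out: Moves the arm, as the interface text tells. Shifts and turns lie within -1 to 1; 1 stands for 30 cm of shift or 60 degrees of turn. Its arguments: {"type":"object","properties":{"dp":{"type":"array"},"rotation":{"type":"array"},"fingers":{"type":"number"}},"required":["dp","rotation"]}

```bash
mkdir -p pics; ls; cat > h.py <<'E'
import numpy as np, cv2
from scipy.spatial.transform import Rotation as R
from station import env
def cloud(cam):
    m=env.camera_model(cam); img,d=env.grab_frame(cam)
    f=240/np.tan(np.radians(m['fovy']/2)); K=np.array([[f,0,m['cx']],[0,f,m['cy']],[0,0,1.]])
    v,u=np.mgrid[0:480,0:640]
    n=cv2.undistortPointsIter(np.stack([u,v],-1).reshape(-1,1,2).astype(np.float64),K,np.array(m['dist_coeffs'],float),None,None,(3,40,1e-8)).reshape(480,640,2)
    P=np.dstack([n[...,0]*d,n[...,1]*d,d])
    Rm=cv2.Rodrigues(np.array(m['rvec'],float))[0]
    W=(P-np.array(m['tvec']).ravel())@Rm
    W[d==0]=np.nan
    return img,W
def save(img,name): cv2.imwrite('pics/'+name+'.png',img[...,::-1])
E
python3 - <<'E'
from h import *
s=env.state(); print(s, env.tcp_to_grasp)
a,W=cloud('top'); np.save('top.npy',W); b,V=cloud('scene'); np.save('scene.npy',V)
save(cv2.resize(np.vstack([a,b]),None,fx=.62,fy=.62,interpolation=cv2.INTER_AREA),'a')
cv2.imwrite('top.png',a[...,::-1]);cv2.imwrite('sc.png',b[...,::-1])
for n in ['flat_carton','edge_carton','tray_floor','top_cross_mid','tip_box','tube_rack','low_cross_mid','slide_box']:
  for cam in ['top']:
    for r in env.regions_of(cam,n)[:3]:
        w=W[r['mask']]; print(n,round(r['conf'],2),r['box'],np.nanmedian(w,0).round(3),np.nanpercentile(w[:,2],95).round(3))
E
```

```text
pics
{'t': 0.0, 'joint_pos': array([ 1.27620546e+00,  1.16480710e-01,  1.44224836e+00,  2.70783970e-06,
        1.58399735e+00, -3.77955569e-02]), 'qd': array([-0.00085142, -0.00012957, -0.00138586,  0.00295871, -0.00054381,
        0.0007976 ]), 'effort': array([ 2.64777118e-04, -7.31970549e+01, -6.32499218e+01, -3.38773575e-06,
        5.75680067e-03,  2.97209809e-06]), 'tool_pos': array([0.17138949, 0.65268831, 0.23057623]), 'orientation': array([-9.51136457e-05,  1.28045115e-01,  9.91768182e-01, -5.58845206e-04]), 'wrist_force': array([-0.53499541, -0.11770389,  0.77139079]), 'moment': array([ 0.00458781, -0.03055895, -0.03254014]), 'finger_force': 0.0, 'finger_gap': 0.08525565434316726} -0.0187
flat_carton 0.9 [212.4, 303.0, 58.9, 46.2] [0.266 0.25  0.04 ] 0.045
flat_carton 0.68 [121.5, 214.2, 51.7, 28.6] [0.487 0.499 0.039] 0.045
flat_carton 0.67 [183.5, 127.1, 49.1, 63.1] [0.662 0.369 0.064] 0.07
edge_carton 0.75 [460.0, 208.8, 32.0, 54.7] [ 0.51  -0.29   0.062] 0.067
edge_carton 0.26 [299.2, 153.6, 84.0, 100.1] [0.53  0.036 0.007] 0.018
tray_floor 0.93 [299.1, 158.8, 81.2, 95.5] [0.523 0.022 0.007] 0.016
tray_floor 0.22 [193.9, 222.4, 47.9, 56.0] [0.44  0.326 0.039] 0.045
top_cross_mid 0.56 [306.6, 156.4, 55.9, 35.7] [0.632 0.054 0.085] 0.09
top_cross_mid 0.47 [300.6, 157.6, 78.2, 96.1] [0.53  0.032 0.007] 0.017
tip_box 0.57 [180.7, 126.2, 49.5, 65.2] [0.662 0.37  0.064] 0.07
tube_rack 0.83 [425.8, 147.0, 55.6, 37.1] [ 0.691 -0.246  0.045] 0.051
low_cross_mid 0.82 [317.6, 209.7, 54.9, 33.4] [0.517 0.022 0.045] 0.051
low_cross_mid 0.34 [300.4, 156.6, 79.8, 99.7] [0.523 0.034 0.007] 0.017
slide_box 0.89 [495.0, 210.9, 24.1, 34.7] [ 0.545 -0.377  0.028] 0.034
```

View pics/a.png

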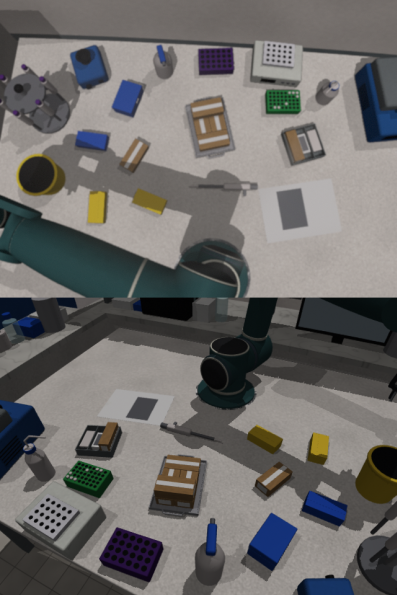

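The combined picture shows the stack on its tray at top-camera pixel (338,205), the sorter with the brown edge carton at (475,235), and several box candidates:
- brown with a tape strip at (218,250)
- blue at (147,228)
- yellow at (241,326) and (155,333)

Only the one at (218,250) is plain brown with tape, so it fits. I'll check it in a crop and fit rectangles.

```bash
cat >> h.py <<'E'
def fit(W,mask,L,Wd):
    """minAreaRect plus fixed-size fit of points, returns centre, yaw of long axis"""
    p=W[mask][:,:2]; p=p[~np.isnan(p).any(1)]
    r=cv2.minAreaRect((p*1000).astype(np.float32)); b=cv2.boxPoints(r)
    e=b[1]-b[0]; g=b[2]-b[1]
    l=e if np.hypot(*e)>np.hypot(*g) else g
    return np.array(r[0])/1000, np.degrees(np.arctan2(l[1],l[0]))%180, sorted(r[1]), len(p)
def comp(W,img,lo,hi,xlo,xhi,ylo,yhi):
    m=(W[...,2]>lo)&(W[...,2]<hi)&(W[...,0]>xlo)&(W[...,0]<xhi)&(W[...,1]>ylo)&(W[...,1]<yhi)
    m=cv2.morphologyEx(m.astype(np.uint8),cv2.MORPH_OPEN,np.ones((3,3)))
    n,l,st,_=cv2.connectedComponentsWithStats(m)
    return l==1+np.argmax(st[1:,4]) if n>1 else m>0
E
python3 - <<'E'
from h import *
W=np.load('top.npy'); a=cv2.imread('top.png')
V=np.load('scene.npy')
for nm,X in [('top',W),('scene',V)]:
  for n,z in [('flat',(.03,.05,.38,.5,.26,.39)),('upper',(.075,.1,.5,.75,-.1,.15)),('lower',(.037,.056,.4,.75,-.1,.15)),('stack',(.037,.1,.4,.75,-.1,.15)),('tray',(.009,.1,.35,.8,-.15,.2)),('edge',(.054,.075,.42,.6,-.4,-.22)),('sorter',(.025,.08,.4,.65,-.45,-.2))]:
    m=comp(X,a,*z); print(nm,n,fit(X,m,0,0),np.nanmedian(X[m],0).round(4))
c=np.hstack([cv2.resize(a[205:295,170:270],(400,360),interpolation=3),cv2.resize(a[190:280,440:540],(400,360),interpolation=3)])
cv2.imwrite('pics/b.png',c)
E
```

```text
top flat (array([0.44247827, 0.3295661 ]), np.float32(153.1485), [62.655731201171875, 121.21813201904297], 1224) [0.4406 0.3293 0.0396]
top upper (array([0.63834058, 0.05502643]), np.float32(104.84204), [62.77903366088867, 121.41788482666016], 1248) [0.6366 0.0556 0.0854]
top lower (array([0.55115894, 0.03131361]), np.float32(15.472575), [121.18803405761719, 124.66832733154297], 2456) [0.5509 0.0318 0.0458]
top stack (array([0.57981219, 0.03933899]), np.float32(15.154584), [121.68737030029297, 184.02877807617188], 3853) [0.5853 0.0402 0.0484]
top tray (array([0.59202277, 0.0403351 ]), np.float32(14.860363), [126.53495025634766, 208.26490783691406], 4031) [0.5817 0.0401 0.048 ]
top edge (array([ 0.51402191, -0.29289215]), np.float32(18.608273), [43.04429626464844, 122.26969909667969], 840) [ 0.5141 -0.2916  0.0628]
top sorter (array([ 0.51971002, -0.29577927]), np.float32(19.58017), [61.225372314453125, 130.71624755859375], 1140) [ 0.5134 -0.2872  0.0613]
scene flat (array([0.44564737, 0.32751349]), np.float32(154.17206), [61.03629684448242, 121.7009048461914], 1345) [0.4478 0.3278 0.0397]
scene upper (array([0.64071582, 0.05299612]), np.float32(105.3084), [62.480934143066406, 121.60540771484375], 1829) [0.6445 0.0552 0.0863]
scene lower (array([0.54606   , 0.02737912]), np.float32(105.42893), [108.37013244628906, 120.89391326904297], 1945) [0.5416 0.0276 0.0463]
scene stack (array([0.58299731, 0.03714584]), np.float32(15.491236), [121.85804748535156, 184.6600341796875], 4495) [0.621  0.0451 0.0538]
scene tray (array([0.56993591, 0.02362732]), np.float32(15.452158), [141.04209899902344, 217.88050842285156], 5140) [0.6272 0.0469 0.0479]
scene edge (array([ 0.51668427, -0.29437708]), np.float32(18.851547), [42.639225006103516, 124.6093521118164], 708) [ 0.5212 -0.2908  0.0632]
scene sorter (array([ 0.53133606, -0.33756638]), np.float32(108.88697), [141.29562377929688, 142.7333984375], 2120) [ 0.5414 -0.3034  0.0349]
```

View pics/b.png

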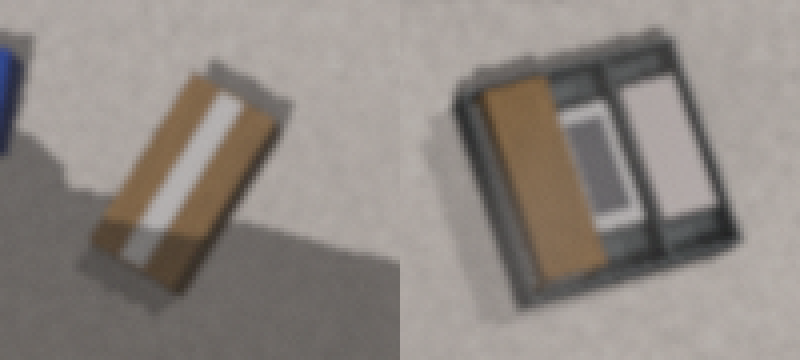

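The left crop confirms the brown taped carton at (218,250), near (0.444, 0.329). The right crop shows the edge carton in the sorter's +y bay, with the slide box in the middle bay and the glass box in the right one. Next I'll write a move planner and check what is on the bench around the lay-down spot.

```bash
cat >> h.py <<'E'
def tool(yaw,tilt=0):
    """tool pointing down, tool y at world angle yaw (deg), then tilt about tool x (neg: fingers go to +y)"""
    y=np.array([np.cos(np.radians(yaw)),np.sin(np.radians(yaw)),0]); z=np.array([0,0,-1.])
    return R.from_matrix(np.c_[np.cross(y,z),y,z])*R.from_rotvec([np.radians(tilt),0,0])
def cur():
    s=env.state(); q=s['orientation']; return s['tool_pos'],R.from_quat([q[1],q[2],q[3],q[0]])
def show():
    s=env.state(); p,r=cur(); y=r.as_matrix()[:,1]; z=r.as_matrix()[:,2]
    print('t',round(s['t'],2),'p',p.round(4),'yaw',np.degrees(np.arctan2(y[1],y[0])).round(2),'z',z.round(3),'gap',round(s['finger_gap'],4),'ff',round(s['finger_force'],1),'F',s['wrist_force'].round(1),'j',np.degrees(s['joint_pos']).round(0))
def plan(*tg,start=None):
    """each target: (pos, Rot, nrows or None)"""
    p,r=start or cur()
    for P,Q,n in tg:
        P=np.array(P,float); rv=(r.inv()*Q).as_rotvec()
        if n is None: n=int(np.ceil(max(np.linalg.norm(P-p)/.040,np.degrees(np.linalg.norm(rv))/7.0)))
        n=max(n,1)
        e=R.from_rotvec(rv/n); S=np.zeros((3,3)); x=r
        for k in range(n): S+=x.as_matrix(); x=x*e
        dp=np.linalg.solve(S,P-p)/.3; ro=np.degrees(rv/n)/60
        print(n,'x dp',dp.round(4).tolist(),'rot',ro.round(4).tolist())
        p,r=P,Q
    return p,r
E
python3 - <<'E'
from h import *
W=np.load('top.npy')
print(env.camera_model('wrist'))
for x in np.arange(.34,.66,.03):
    print(round(x,2),[int(1000*np.nanmax(W[...,2][(abs(W[...,0]-x)<.015)&(abs(W[...,1]-y)<.015)],initial=-1)) for y in np.arange(-.24,-.02,.03)])
plan(([.444,.3285,.22],tool(63.5),12))
E
```

```text
{'fovy': 68.64891214101466, 'cx': 314.4289355184168, 'cy': 238.13607991916177, 'dist_coeffs': array([-0.06976068,  0.        ,  0.        ,  0.        ,  0.        ]), 'rvec': array([-2.27107644, -1.75213715, -0.29043177]), 'tvec': array([-0.67491412, -0.04195119,  0.38105583])}
0.34 [9, 9, 7, 32, 31, 35, 34, 32]
0.37 [7, 7, 10, 26, 29, 32, 24, 23]
0.4 [7, 8, 8, 7, 9, 11, 7, 9]
0.43 [9, 9, 10, 7, 7, 11, 8, 8]
0.46 [10, 5, 8, 10, 6, 10, 7, 21]
0.49 [7, 6, 8, 7, 9, 6, 18, 52]
0.52 [7, 7, 9, 6, 5, 13, 19, 54]
0.55 [58, 7, 7, 7, 10, 6, 21, 53]
0.58 [38, 8, 8, 10, 7, 9, 10, 51]
0.61 [6, 12, 6, 6, 6, 7, 8, 50]
0.64 [52, 51, 52, 7, 8, 9, 9, 20]
12 x dp [-0.1023, -0.0587, 0.0031] rot [-0.0, -0.0, 0.0164]
```

>>> carry_out(dp=[[-0.1023, -0.0587, 0.0031], [-0.1023, -0.0587, 0.0031], [-0.1023, -0.0587, 0.0031], [-0.1023, -0.0587, 0.0031], [-0.1023, -0.0587, 0.0031], [-0.1023, -0.0587, 0.0031], [-0.1023, -0.0587, 0.0031], [-0.1023, -0.0587, 0.0031], [-0.1023, -0.0587, 0.0031], [-0.1023, -0.0587, 0.0031], [-0.1023, -0.0587, 0.0031], [-0.1023, -0.0587, 0.0031]], rotation=[[0, 0, 0.0164], [0, 0, 0.0164], [0, 0, 0.0164], [0, 0, 0.0164], [0, 0, 0.0164], [0, 0, 0.0164], [0, 0, 0.0164], [0, 0, 0.0164], [0, 0, 0.0164], [0, 0, 0.0164], [0, 0, 0.0164], [0, 0, 0.0164]], fingers=1)

```text
t: 1.5
tool_pos: [0.4448, 0.3268, 0.2203]
orientation: [0.0, 0.23, 0.973, 0.0]
wrist_force: [0.7, 0.7, -0.1]
finger_gap: 0.0854
finger_force: 0.0
```

```bash
python3 - <<'E'
from h import *
show()
a,W=cloud('wrist'); np.save('w1.npy',W); save(a,'c')
print(np.nanmin(W.reshape(-1,3),0),np.nanmax(W.reshape(-1,3),0))
m=comp(W,a,.03,.05,.36,.53,.25,.41); print(fit(W,m,0,0),np.nanmedian(W[m],0)); print(np.argwhere(m).min(0),np.argwhere(m).max(0))
show()
E
```

```text
t 1.5 p [0.4448 0.3268 0.2203] yaw 63.43 z [ 0.  0. -1.] gap 0.0854 ff 0.0 F [ 0.7  0.7 -0.1] j [ 34.  -9.  99.  -0.  90. -30.]
[ 0.12438845 -0.31662418 -0.24234715] [1.32526651 0.71353349 0.31900622]
(array([0.44250125, 0.32892789]), np.float32(153.5483), [60.31647872924805, 121.26066589355469], 7899) [0.43741193 0.33072479 0.04104952]
[142 282] [267 348]
t 1.55 p [0.4475 0.3228 0.2201] yaw 63.22 z [ 0.001 -0.002 -1.   ] gap 0.0858 ff 0.0 F [ 2.5 -2.5  0. ] j [ 33.  -9.  99.  -0.  90. -30.]
```

View pics/c.png

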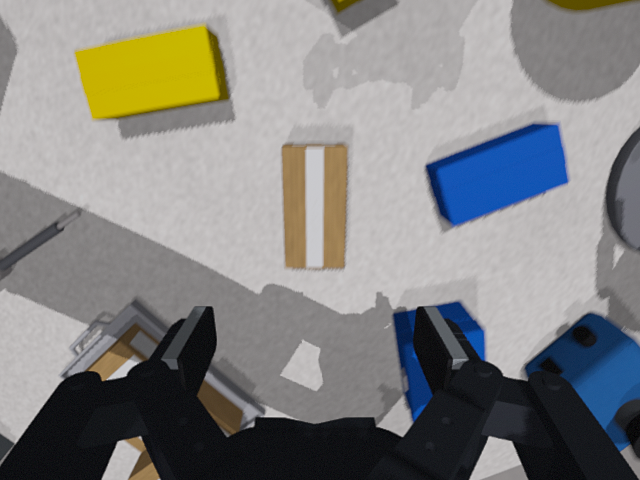

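The wrist view shows the brown carton centred at pixel (315,207), the yellow look-alike at (155,72), the blue one at (500,175), and the fingers clear of all of them. The measurement gives (0.4427, 0.329) with the long axis at 153.5 degrees. I'll descend onto it.

```bash
python3 - <<'E'
from h import *
show()
plan(([.4427,.329,.06],tool(63.5),5),([.4427,.329,.008],tool(63.5),3),start=(np.array([.444,.3285,.22]),tool(63.5)))
E
```

```text
t 1.55 p [0.4475 0.3228 0.2201] yaw 63.22 z [ 0.001 -0.002 -1.   ] gap 0.0858 ff 0.0 F [ 2.5 -2.5  0. ] j [ 33.  -9.  99.  -0.  90. -30.]
5 x dp [0.0009, -0.0001, 0.1067] rot [0.0, 0.0, 0.0]
3 x dp [-0.0, 0.0, 0.0578] rot [0.0, 0.0, 0.0]
```

>>> carry_out(dp=[[0, 0, 0], [0, 0, 0], [0.0009, -0.0001, 0.1067], [0.0009, -0.0001, 0.1067], [0.0009, -0.0001, 0.1067], [0.0009, -0.0001, 0.1067], [0.0009, -0.0001, 0.1067], [0, 0, 0.0578], [0, 0, 0.0578], [0, 0, 0.0578], [0, 0, 0], [0, 0, 0]], rotation=[[0, 0, 0], [0, 0, 0], [0, 0, 0], [0, 0, 0], [0, 0, 0], [0, 0, 0], [0, 0, 0], [0, 0, 0], [0, 0, 0], [0, 0, 0], [0, 0, 0], [0, 0, 0]])

```text
t: 2.55
tool_pos: [0.4419, 0.3294, 0.0078]
orientation: [-0.001, 0.229, 0.973, -0.001]
wrist_force: [-0.6, 0.1, 0.4]
finger_gap: 0.0853
finger_force: 0.0
```

```bash
python3 - <<'E'
from h import *
show()
E
```

```text
t 2.55 p [0.4419 0.3294 0.0078] yaw 63.56 z [-0.001 -0.001 -1.   ] gap 0.0853 ff 0.0 F [-0.6  0.1  0.4] j [ 34.   0. 111.   0.  69. -30.]
```

>>> carry_out(dp=[[0, 0, 0], [0, 0, 0], [0, 0, 0], [0, 0, 0], [0, 0, 0], [0, 0, 0], [0, 0, -0.05], [0, 0, -0.1], [0, 0, -0.12], [0, 0, -0.12], [0, 0, -0.12], [0, 0, -0.12]], rotation=[[0, 0, 0], [0, 0, 0], [0, 0, 0], [0, 0, 0], [0, 0, 0], [0, 0, 0], [0, 0, 0], [0, 0, 0], [0, 0, 0], [0, 0, 0], [0, 0, 0], [0, 0, 0]], fingers=-1)

```text
t: 3.55
tool_pos: [0.4425, 0.3286, 0.1997]
orientation: [0.0, 0.229, 0.973, 0.0]
wrist_force: [0.6, 0.0, -1.8]
finger_gap: 0.0591
finger_force: 65.2
```

```bash
python3 - <<'E'
from h import *
show()
c=(np.array([.4427,.329,.008+.3*.63]),tool(63.5))
# frame of tray from averaged estimate
th=np.radians(15.2); ex=np.array([np.cos(th),np.sin(th)]); ey=np.array([-ex[1],ex[0]])
C=np.array([.5812,.0385]); L=C-.0305*ex+.0305*ey; Rr=C-.0305*ex-.0305*ey; print('L',L,'R',Rr)
# hold over place_left pulled back, high enough to see
plan((np.r_[L-.06*ex+.03*ey,.22],tool(105.2),10),start=c)
E
```

```text
t 3.55 p [0.4425 0.3286 0.1997] yaw 63.48 z [ 0.001  0.001 -1.   ] gap 0.0591 ff 65.2 F [ 0.6  0.  -1.8] j [ 34.  -8. 100.   0.  88. -30.]
L [0.54377023 0.05993623] R [0.55976377 0.00107023]
10 x dp [-0.0237, -0.0848, -0.0077] rot [0.0, 0.0, -0.0695]
```

```bash
python3 - <<'E'
from h import *
c=(np.array([.4427,.329,.008+.3*.63]),tool(63.5))
th=np.radians(15.2); ex=np.array([np.cos(th),np.sin(th)])
C=np.array([.5812,.0385]); 
plan((np.r_[C+.11*ex,.25],tool(105.2),10),start=c); print(C+.11*ex)
E
```

```text
10 x dp [-0.0946, -0.0771, -0.0177] rot [0.0, 0.0, -0.0695]
[0.68735181 0.06734081]
```

>>> carry_out(dp=[[-0.0946, -0.0771, -0.0177], [-0.0946, -0.0771, -0.0177], [-0.0946, -0.0771, -0.0177], [-0.0946, -0.0771, -0.0177], [-0.0946, -0.0771, -0.0177], [-0.0946, -0.0771, -0.0177], [-0.0946, -0.0771, -0.0177], [-0.0946, -0.0771, -0.0177], [-0.0946, -0.0771, -0.0177], [-0.0946, -0.0771, -0.0177], [0, 0, 0], [0, 0, 0]], rotation=[[0, 0, -0.0695], [0, 0, -0.0695], [0, 0, -0.0695], [0, 0, -0.0695], [0, 0, -0.0695], [0, 0, -0.0695], [0, 0, -0.0695], [0, 0, -0.0695], [0, 0, -0.0695], [0, 0, -0.0695], [0, 0, 0], [0, 0, 0]])

```text
t: 4.55
tool_pos: [0.6883, 0.066, 0.2499]
orientation: [-0.0, -0.131, 0.991, 0.0]
wrist_force: [0.0, 0.3, -2.5]
finger_gap: 0.0593
finger_force: 65.2
```

```bash
python3 - <<'E'
from h import *
show()
a,W=cloud('wrist'); np.save('w2.npy',W); save(a,'d'); show()
for n,z in [('upper',(.075,.1,.5,.75,-.1,.15)),('lower',(.037,.056,.4,.75,-.1,.15)),('stack',(.037,.1,.4,.75,-.1,.15))]:
    m=comp(W,a,*z); print(n,fit(W,m,0,0),np.nanmedian(W[m],0).round(4))
p,r=cur(); T=r.inv().apply((W-p).reshape(-1,3)).reshape(W.shape)
# held carton in tool frame: top face z_tool about -0.035
m=(abs(T[...,0])<.1)&(abs(T[...,1])<.034)&(T[...,2]>-.06)&(T[...,2]<.03)
import collections
q=T[m]; print(len(q),np.percentile(q,[1,50,99],axis=0).round(4), np.argwhere(m).min(0),np.argwhere(m).max(0))
E
```

```text
t 4.55 p [0.6883 0.066  0.2499] yaw 105.08 z [-0.001 -0.    -1.   ] gap 0.0593 ff 65.2 F [ 0.   0.3 -2.5] j [   3.    8.   79.    0.   93. -102.]
t 4.6 p [0.6874 0.0668 0.2501] yaw 105.1 z [-0.  0. -1.] gap 0.0589 ff 65.2 F [-0.1  0.  -2. ] j [   3.    8.   79.    0.   93. -102.]
upper (array([0.63099042, 0.0528129 ]), np.float32(105.313614), [45.370609283447266, 120.71453857421875], 7372) [0.63   0.0531 0.087 ]
lower (array([0.55901617, 0.03354973]), np.float32(105.18112), [104.22262573242188, 121.61809539794922], 16106) [0.5565 0.0327 0.047 ]
stack (array([0.58070361, 0.03943442]), np.float32(15.181129), [121.61809539794922, 149.1659393310547], 23510) [0.58   0.0391 0.0475]
42566 [[-0.0342 -0.0322 -0.0552]
 [ 0.021  -0.0009 -0.031 ]
 [ 0.0604  0.0322 -0.0025]] [174 204] [427 433]
```

View pics/d.png

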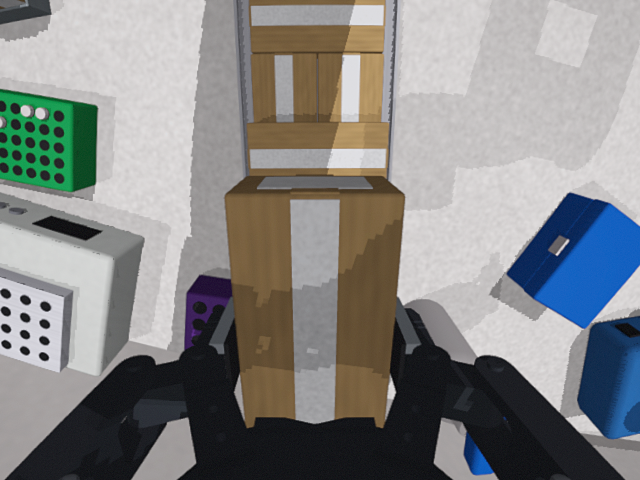

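The picture shows the held carton with its end edge near row 190, the upper crosswise carton at rows 122–175, and the open lower layer at rows 0–120. The carton is centred in the grip, with its end at 60.4 mm in the tool frame. I'll get precise stack edges from all three cameras.

```bash
cat >> h.py <<'E'
th=np.radians(15.2); ex=np.array([np.cos(th),np.sin(th)]); ey=np.array([-ex[1],ex[0]])
def edges(W,m,prof=None):
    p=W[m]; u=p[:,:2]@ex*1000; v=p[:,:2]@ey*1000
    o=[]
    # per-bin extremes, median over bins
    for a,b in ((u,v),(v,u)):
        bins=np.round(b/3).astype(int); lo=[];hi=[]
        for k in np.unique(bins):
            s=a[bins==k]
            if len(s)>5: lo.append(s.min()); hi.append(s.max())
        o+= [np.median(lo),np.median(hi)]
    return np.round(o,1)
E
python3 - <<'E'
from h import *
p,r=cur(); print('tool u,v',p[:2]@ex,p[:2]@ey)
for f in ['top','scene','w2']:
    W=np.load(f+'.npy'); a=None
    for n,z in [('upper',(.078,.1,.5,.75,-.1,.15)),('lower',(.040,.054,.4,.75,-.1,.15))]:
        m=comp(W,a,*z); print(f,n,'u lo hi v lo hi',edges(W,m),np.nanmedian(W[m][:,2]).round(4))
E
```

```text
tool u,v 0.6809090695865475 -0.11575951758068613
top upper u lo hi v lo hi [ 600.9  659.3 -173.   -55.4] 0.0855
top lower u lo hi v lo hi [ 480.6  600.5 -172.5  -55.2] 0.0459
scene upper u lo hi v lo hi [ 603.4  662.4 -175.6  -57.1] 0.0863
scene lower u lo hi v lo hi [ 482.3  572.5 -175.5  -57.7] 0.0463
w2 upper u lo hi v lo hi [ 600.8  644.4 -173.8  -54.6] 0.087
w2 lower u lo hi v lo hi [ 496.7  600.1 -174.1  -54.4] 0.047
```

```bash
python3 - <<'E'
from h import *
c=(np.r_[.68735,.06734,.25+.0000],tool(105.2))
W=lambda u,v,z: np.r_[u*ex+v*ey,z]
print(W(.525,-.0841,.066))
plan((W(.60,-.10,.22),tool(15.2),13),(W(.525,-.0841,.2),tool(-74.8),13),(W(.525,-.0841,.066),tool(-74.8),6),start=c)
E
```

```text
[0.52868377 0.05649143 0.066     ]
13 x dp [0.0201, -0.012, 0.0077] rot [0.0, 0.0, 0.1154]
13 x dp [-0.0108, -0.019, 0.0051] rot [0.0, 0.0, 0.1154]
6 x dp [0.0, -0.0, 0.0744] rot [0.0, 0.0, 0.0]
```

>>> carry_out(dp=[[0.0201, -0.012, 0.0077], [0.0201, -0.012, 0.0077], [0.0201, -0.012, 0.0077], [0.0201, -0.012, 0.0077], [0.0201, -0.012, 0.0077], [0.0201, -0.012, 0.0077], [0.0201, -0.012, 0.0077], [0.0201, -0.012, 0.0077], [0.0201, -0.012, 0.0077], [0.0201, -0.012, 0.0077], [0.0201, -0.012, 0.0077], [0.0201, -0.012, 0.0077]], rotation=[[0, 0, 0.1154], [0, 0, 0.1154], [0, 0, 0.1154], [0, 0, 0.1154], [0, 0, 0.1154], [0, 0, 0.1154], [0, 0, 0.1154], [0, 0, 0.1154], [0, 0, 0.1154], [0, 0, 0.1154], [0, 0, 0.1154], [0, 0, 0.1154]])

```text
t: 5.6
tool_pos: [0.6096, 0.0573, 0.2231]
orientation: [0.0, 0.561, 0.828, 0.0]
wrist_force: [-0.6, -0.2, -1.4]
finger_gap: 0.0591
finger_force: 65.3
```

>>> carry_out(dp=[[0.0201, -0.012, 0.0077], [-0.0108, -0.019, 0.0051], [-0.0108, -0.019, 0.0051], [-0.0108, -0.019, 0.0051], [-0.0108, -0.019, 0.0051], [-0.0108, -0.019, 0.0051], [-0.0108, -0.019, 0.0051], [-0.0108, -0.019, 0.0051], [-0.0108, -0.019, 0.0051], [-0.0108, -0.019, 0.0051], [-0.0108, -0.019, 0.0051], [-0.0108, -0.019, 0.0051]], rotation=[[0, 0, 0.1154], [0, 0, 0.1154], [0, 0, 0.1154], [0, 0, 0.1154], [0, 0, 0.1154], [0, 0, 0.1154], [0, 0, 0.1154], [0, 0, 0.1154], [0, 0, 0.1154], [0, 0, 0.1154], [0, 0, 0.1154], [0, 0, 0.1154]])

```text
t: 6.6
tool_pos: [0.5381, 0.0496, 0.2038]
orientation: [0.0, 0.969, 0.248, 0.001]
wrist_force: [-0.4, -0.4, -1.4]
finger_gap: 0.0591
finger_force: 65.3
```

>>> carry_out(dp=[[-0.0108, -0.019, 0.0051], [-0.0108, -0.019, 0.0051], [0, 0, 0.0744], [0, 0, 0.0744], [0, 0, 0.0744], [0, 0, 0.0744], [0, 0, 0.0744], [0, 0, 0.0744], [0, 0, 0], [0, 0, 0], [0, 0, 0]], rotation=[[0, 0, 0.1154], [0, 0, 0.1154], [0, 0, 0], [0, 0, 0], [0, 0, 0], [0, 0, 0], [0, 0, 0], [0, 0, 0], [0, 0, 0], [0, 0, 0], [0, 0, 0]])

```text
t: 7.52
tool_pos: [0.5289, 0.0568, 0.0682]
orientation: [0.0, 0.991, 0.132, 0.001]
wrist_force: [0.3, 0.5, -1.1]
finger_gap: 0.0589
finger_force: 65.3
```

```bash
python3 - <<'E'
from h import *
show()
a,W=cloud('wrist'); np.save('w3.npy',W); save(a,'e'); show()
p,r=cur(); print('tool u,v',p[:2]@ex,p[:2]@ey)
u=W[...,:2]@ex; v=W[...,:2]@ey; z=W[...,2]
for n,z0 in [('upper',(.078,.093,.595,.72,-.1,.15)),('lower',(.040,.054,.4,.75,-.1,.15)),('held',(.093,.105,.4,.75,-.1,.15))]:
    m=comp(W,a,*z0); print(n,edges(W,m),fit(W,m,0,0)[1:],np.nanmedian(W[m][:,2]).round(4))
E
```

```text
t 7.52 p [0.5289 0.0568 0.0682] yaw -74.83 z [ 0.002  0.    -1.   ] gap 0.0589 ff 65.3 F [ 0.3  0.5 -1.1] j [  3.  -6. 111.   0.  75.  78.]
t 7.57 p [0.5293 0.0567 0.0684] yaw -74.84 z [ 0.003  0.    -1.   ] gap 0.0591 ff 65.3 F [-0.1 -0.5 -1. ] j [  3.  -6. 111.   0.  75.  78.]
tool u,v 0.5255999926883081 -0.08408005713857254
upper [ 600.1  645.2 -174.8  -54.1] (np.float32(105.98134), [48.02017593383789, 121.76870727539062], 50680) 0.087
lower [ 582.6  597.4 -174.7 -127.7] (np.float32(105.36996), [118.65061950683594, 121.76106262207031], 22340) 0.047
held [ 489.8  585.3 -114.   -54.2] (np.float32(16.21528), [86.43787384033203, 101.59769439697266], 38584) 0.0994
```

View pics/e.png

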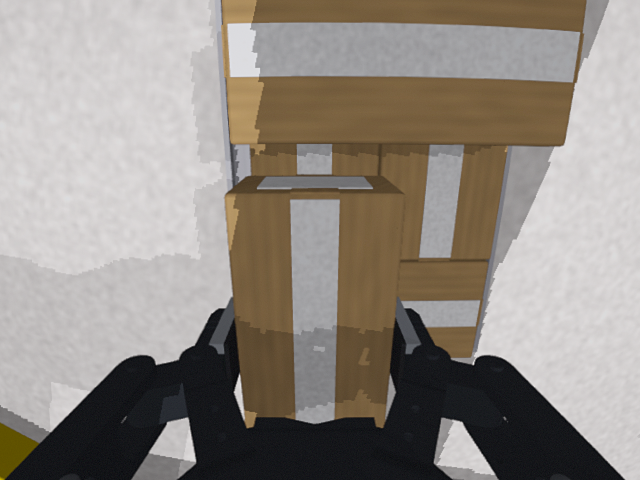

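The picture shows the held carton's end edge at row ~190 and the crosswise carton's front edge at row ~145, with their left sides in line near column 228. Before setting down, I'll check the relative yaw from edge lines.

```bash
cat >> h.py <<'E'
def line(W,m,axis,sign,lo=None,hi=None):
    """extreme edge of mask: axis 0 -> u extreme as function of v; returns value at middle (mm), slope deg"""
    p=W[m]; c=[p[:,:2]@ex*1000,p[:,:2]@ey*1000]; a,b=c[axis],c[1-axis]
    bins=np.round(b/2).astype(int); A=[];B=[]
    for k in np.unique(bins):
        s=bins==k
        if s.sum()>8 and (lo is None or lo<2*k<hi): B.append(2*k); A.append(a[s].max() if sign>0 else a[s].min())
    A=np.array(A);B=np.array(B)
    for _ in range(4):
        f=np.polyfit(B,A,1); e=A-np.polyval(f,B); k=abs(e)<=max(.3,1.5*np.std(e)); A,B=A[k],B[k]
    return round(np.polyval(f,B.mean()),2),round(np.degrees(np.arctan(f[0]))*(1 if axis else -1),2),(B.min(),B.max())
E
python3 - <<'E'
from h import *
W=np.load('w3.npy')
h=comp(W,0,.093,.105,.4,.75,-.1,.15); up=comp(W,0,.078,.093,.595,.72,-.1,.15)
print('held end',line(W,h,0,1,-108,-60),'held v-',line(W,h,1,-1,535,580),'held v+',line(W,h,1,1,535,580))
print('upper front',line(W,up,0,-1,-170,-60),'v-',line(W,up,1,-1),'v+',line(W,up,1,1))
show()
E
```

```text
held end (np.float64(585.41), np.float64(0.15), (np.int64(-106), np.int64(-62))) held v- (np.float64(-113.94), np.float64(-0.18), (np.int64(538), np.int64(576))) held v+ (np.float64(-54.19), np.float64(0.54), (np.int64(538), np.int64(578)))
upper front (np.float64(600.03), np.float64(-0.04), (np.int64(-162), np.int64(-62))) v- (np.float64(-174.6), np.float64(-1.12), (np.int64(600), np.int64(646))) v+ (np.float64(-54.3), np.float64(0.82), (np.int64(602), np.int64(638)))
t 7.57 p [0.5293 0.0567 0.0684] yaw -74.84 z [ 0.003  0.    -1.   ] gap 0.0591 ff 65.3 F [-0.1 -0.5 -1. ] j [  3.  -6. 111.   0.  75.  78.]
```

>>> carry_out(dp=[[0, 0, 0], [0.015, 0, 0], [0.015, 0, 0], [0.0145, 0, 0], [0, 0, 0.013], [0, 0, 0.013], [0, 0, 0], [0, 0, 0]], rotation=[[0, 0, 0], [0, 0, 0], [0, 0, 0], [0, 0, 0], [0, 0, 0], [0, 0, 0], [0, 0, 0], [0, 0, 0]])

```text
t: 8.23
tool_pos: [0.5412, 0.0598, 0.0579]
orientation: [-0.0, 0.991, 0.132, -0.001]
wrist_force: [0.3, 0.1, -1.8]
finger_gap: 0.0592
finger_force: 65.3
```

```bash
python3 - <<'E'
from h import *
show()
a,W=cloud('wrist'); np.save('w4.npy',W); save(a,'f'); show()
p,r=cur(); print('tool u,v',p[:2]@ex,p[:2]@ey)
u=W[...,:2]@ex; v=W[...,:2]@ey;z=W[...,2]
h=(u<.600)&(z>.082)&(z<.1)&(v<-.05)&(v>-.118)&(u>.5); up=(u>.598)&(z>.078)&(z<.093)&(v>-.18)&(v<-.05)
# z profile across gap
for k in np.arange(594,606,1): 
    s=(abs(u*1000-k)<.5)&(v>-.105)&(v<-.065); print(k,np.nanpercentile(z[s],[5,50,95]).round(4),end=' ')
print('\nheld v-',line(W,h,1,-1,540,590),'held v+',line(W,h,1,1,540,590),np.nanmedian(z[h]))
print('v-',line(W,up,1,-1),'v+',line(W,up,1,1),np.nanmedian(z[up]))
E
```

```text
t 8.23 p [0.5412 0.0598 0.0579] yaw -74.85 z [-0.001 -0.    -1.   ] gap 0.0592 ff 65.3 F [ 0.3  0.1 -1.8] j [  4.  -4. 110.   0.  74.  78.]
t 8.28 p [0.5414 0.0598 0.0583] yaw -74.85 z [-0.001 -0.    -1.   ] gap 0.0592 ff 65.3 F [ 0.4 -0.1 -1.8] j [  4.  -4. 110.  -0.  74.  78.]
tool u,v 0.5380889421427257 -0.08424907504561298
594 [0.0882 0.0893 0.0903] 595 [0.0882 0.0892 0.0903] 596 [0.088  0.0891 0.0903] 597 [0.0875 0.0887 0.0897] 598 [0.0784 0.0837 0.089 ] 599 [0.0801 0.082  0.0824] 600 [0.0849 0.0861 0.0871] 601 [0.0858 0.0868 0.0876] 602 [0.0859 0.0869 0.088 ] 603 [0.0859 0.0869 0.0879] 604 [0.086  0.0869 0.088 ] 605 [0.0859 0.0869 0.088 ] 
held v- (np.float64(-114.42), np.float64(-0.45), (np.int64(554), np.int64(588))) held v+ (np.float64(-54.44), np.float64(0.09), (np.int64(542), np.int64(588))) 0.08912733240854039
v- (np.float64(-174.66), np.float64(0.52), (np.int64(608), np.int64(656))) v+ (np.float64(-54.3), np.float64(0.63), (np.int64(600), np.int64(652))) 0.08699304499142091
```

>>> carry_out(dp=[[0.003, -0.0012, 0], [0, 0, 0.004], [0, 0, 0.004], [0, 0, 0], [0, 0, 0]], rotation=[[0, 0, 0], [0, 0, 0], [0, 0, 0], [0, 0, 0], [0, 0, 0]])

```text
t: 8.7
tool_pos: [0.5423, 0.0604, 0.0561]
orientation: [-0.0, 0.991, 0.132, -0.0]
wrist_force: [-0.2, 0.0, -1.9]
finger_gap: 0.0589
finger_force: 65.3
```

```bash
cat > chk.py <<'E'
from h import *
import sys
def chk(W,held=True):
    u=W[...,:2]@ex; v=W[...,:2]@ey;z=W[...,2]
    h=(u<.599)&(z>.081)&(z<.1)&(v<-.05)&(v>-.118)&(u>.5); up=(u>.600)&(z>.081)&(z<.093)&(v>-.18)&(v<-.05)
    for k in np.arange(595,604,1): 
        s=(abs(u*1000-k)<.5)&(v>-.105)&(v<-.065); print(k,np.nanpercentile(z[s],[5,50,95]).round(4),end=' ')
    print('\nheld v-',line(W,h,1,-1,540,590),'held v+',line(W,h,1,1,540,590),np.nanmedian(z[h]))
    print('v-',line(W,up,1,-1),'v+',line(W,up,1,1),np.nanmedian(z[up]))
if __name__=='__main__':
    show(); a,W=cloud('wrist'); np.save('w5.npy',W); save(a,'g'+str(env.state()['t'])); chk(W)
E
python3 chk.py
```

```text
t 8.7 p [0.5423 0.0604 0.0561] yaw -74.84 z [-0.  0. -1.] gap 0.0589 ff 65.3 F [-0.2  0.  -1.9] j [  4.  -4. 110.   0.  74.  79.]
595 [0.0863 0.0875 0.0886] 596 [0.0864 0.0874 0.0884] 597 [0.0862 0.0873 0.0885] 598 [0.0858 0.087  0.0882] 599 [0.0816 0.0855 0.0876] 600 [0.0855 0.0864 0.0874] 601 [0.0859 0.0868 0.0878] 602 [0.086  0.0868 0.0878] 603 [0.0858 0.087  0.088 ] 
held v- (np.float64(-114.05), np.float64(-0.63), (np.int64(552), np.int64(588))) held v+ (np.float64(-54.15), np.float64(-0.23), (np.int64(556), np.int64(588))) 0.08730789995071458
v- (np.float64(-174.63), np.float64(-0.02), (np.int64(600), np.int64(658))) v+ (np.float64(-54.33), np.float64(0.16), (np.int64(602), np.int64(656))) 0.08699992711503772
```

>>> carry_out(dp=[[0, 0, 0.0015], [0, 0, 0.0015], [0, 0, 0]], rotation=[[0, 0, 0], [0, 0, 0], [0, 0, 0]])

```text
t: 9.0
tool_pos: [0.5425, 0.0604, 0.0558]
orientation: [0.0, 0.991, 0.132, 0.0]
wrist_force: [-4.4, 0.9, 4.9]
finger_gap: 0.0592
finger_force: 66.1
```

>>> carry_out(dp=[[0, 0, 0], [0, 0, 0], [0, 0, 0], [0, 0, 0]], rotation=[[0, 0, 0], [0, 0, 0], [0, 0, 0], [0, 0, 0]], fingers=0.7)

```text
t: 9.33
tool_pos: [0.5424, 0.0604, 0.0552]
orientation: [-0.0, 0.991, 0.132, 0.0]
wrist_force: [0.3, 0.4, -0.4]
finger_gap: 0.0728
finger_force: 0.0
```

>>> carry_out(dp=[[0, 0, -0.03], [0, 0, -0.08], [0, 0, -0.12], [0, 0, -0.12], [0, 0, -0.12], [0, 0, -0.05], [0, 0, 0], [0, 0, 0]], rotation=[[0, 0, 0], [0, 0, 0], [0, 0, 0], [0, 0, 0], [0, 0, 0], [0, 0, 0], [0, 0, 0], [0, 0, 0]])

```text
t: 10.0
tool_pos: [0.5425, 0.0604, 0.212]
orientation: [0.0, 0.991, 0.132, 0.001]
wrist_force: [0.2, -0.5, 0.8]
finger_gap: 0.0725
finger_force: 0.0
```

```bash
python3 chk.py; python3 - <<'E'
from h import *
W=np.load('w5.npy'); u=W[...,:2]@ex; v=W[...,:2]@ey;z=W[...,2]
print(u[z>0].min(),[ (n,fit(W,comp(W,0,*zz),0,0)) for n,zz in [('upper all',(.078,.1,.4,.75,-.1,.15))]])
h=(u<.598)&(z>.08)&(z<.1)&(v<-.05)&(v>-.118)&(u>.4); print(edges(W,h))
p=(u[h].mean(),v[h].mean()); print(p)
E
```

```text
t 10.0 p [0.5425 0.0604 0.212 ] yaw -74.84 z [ 0.002  0.    -1.   ] gap 0.0725 ff 0.0 F [ 0.2 -0.5  0.8] j [  4.  -9. 100.   0.  89.  79.]
595 [0.086  0.0873 0.0884] 596 [0.0861 0.0871 0.0883] 597 [0.0858 0.0869 0.0878] 598 [0.0854 0.0868 0.088 ] 599 [0.081  0.0857 0.0873] 600 [0.0855 0.0864 0.0875] 601 [0.0857 0.0867 0.088 ] 602 [0.0856 0.0869 0.0882] 603 [0.086  0.0871 0.0881] 
held v- (np.float64(-113.53), np.float64(-0.28), (np.int64(542), np.int64(588))) held v+ (np.float64(-54.25), np.float64(0.25), (np.int64(542), np.int64(588))) 0.08705089573963973
v- (np.float64(-173.68), np.float64(-0.34), (np.int64(602), np.int64(660))) v+ (np.float64(-54.39), np.float64(-0.07), (np.int64(602), np.int64(656))) 0.08698878546314706
0.08374494505704709 [('upper all', (array([0.57926575, 0.03895595]), np.float32(15.189686), [121.20787811279297, 181.25613403320312], 24854))]
[ 479.2  597.5 -113.6  -54.4]
(np.float64(0.5424830292297753), np.float64(-0.08393192786598533))
```

The first carton sits flush: the upper layer measures 121.2 x 181.3 mm at 15.19 degrees. Next is the edge carton.

```bash
python3 - <<'E'
from h import *
plan(([.515,-.2935,.21],tool(-71.3),10))
E
```

```text
10 x dp [-0.0427, 0.1104, 0.0002] rot [-0.0, 0.0001, -0.0059]
```

>>> carry_out(dp=[[-0.0427, 0.1104, 0], [-0.0427, 0.1104, 0], [-0.0427, 0.1104, 0], [-0.0427, 0.1104, 0], [-0.0427, 0.1104, 0], [-0.0427, 0.1104, 0], [-0.0427, 0.1104, 0], [-0.0427, 0.1104, 0], [-0.0427, 0.1104, 0], [-0.0427, 0.1104, 0], [0, 0, 0], [0, 0, 0]], rotation=[[0, 0, -0.0059], [0, 0, -0.0059], [0, 0, -0.0059], [0, 0, -0.0059], [0, 0, -0.0059], [0, 0, -0.0059], [0, 0, -0.0059], [0, 0, -0.0059], [0, 0, -0.0059], [0, 0, -0.0059], [0, 0, 0], [0, 0, 0]], fingers=1)

```text
t: 11.05
tool_pos: [0.5143, -0.2947, 0.209]
orientation: [-0.001, 0.987, 0.161, -0.001]
wrist_force: [0.1, 0.6, -1.1]
finger_gap: 0.0859
finger_force: 0.0
```

```bash
python3 - <<'E'
from h import *
show(); a,W=cloud('wrist'); np.save('w6.npy',W); save(a,'h'); show()
m=comp(W,a,.052,.075,.42,.62,-.4,-.2); print(fit(W,m,0,0),np.nanmedian(W[m],0))
m=comp(W,a,.026,.075,.42,.65,-.46,-.2); print(fit(W,m,0,0))
E
```

```text
t 11.05 p [ 0.5143 -0.2947  0.209 ] yaw -71.45 z [-0.003  0.002 -1.   ] gap 0.0859 ff 0.0 F [ 0.1  0.6 -1.1] j [-32.  -3.  95.   0.  89.  39.]
t 11.1 p [ 0.5146 -0.2936  0.2095] yaw -71.38 z [-0.002  0.002 -1.   ] gap 0.0855 ff 0.0 F [0.2 0.3 0. ] j [-32.  -3.  95.   0.  89.  39.]
(array([ 0.51439722, -0.29336652]), np.float32(19.015818), [40.12203598022461, 120.14754486083984], 6382) [ 0.52010739 -0.29199196  0.06392285]
(array([ 0.52942682, -0.33638959]), np.float32(108.87103), [136.6235809326172, 139.87017822265625], 9725)
```

View pics/h.png

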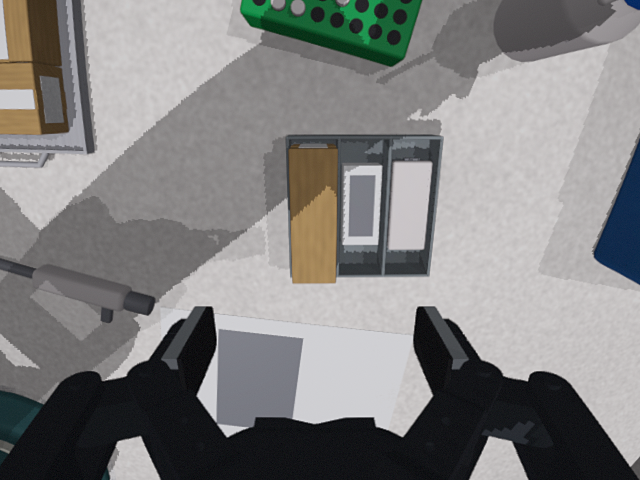

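The view shows the edge carton as the brown strip at (313,215) in the left bay, with the slide box at (361,205) and the glass box at (410,205). Both lie below the wall tops. The sorter fit agrees with its known size, so I'll go to the grasp.

```bash
python3 - <<'E'
from h import *
plan(([.5145,-.2934,.085],tool(-71.1),4),([.5145,-.2934,.038],tool(-71.1),3))
E
```

```text
4 x dp [0.0001, -0.0001, 0.1037] rot [-0.0005, 0.0004, -0.0012]
3 x dp [0.0, -0.0, 0.0522] rot [0.0, 0.0, 0.0]
```

>>> carry_out(dp=[[0, 0, 0], [0, 0, 0.1037], [0, 0, 0.1037], [0, 0, 0.1037], [0, 0, 0.1037], [0, 0, 0.0522], [0, 0, 0.0522], [0, 0, 0.0522], [0, 0, 0], [0, 0, 0]], rotation=[[0, 0, 0], [0, 0, -0.0012], [0, 0, -0.0012], [0, 0, -0.0012], [0, 0, -0.0012], [0, 0, 0], [0, 0, 0], [0, 0, 0], [0, 0, 0], [0, 0, 0]])

```text
t: 11.93
tool_pos: [0.515, -0.2924, 0.0394]
orientation: [-0.001, 0.986, 0.166, -0.001]
wrist_force: [0.8, -0.1, 0.4]
finger_gap: 0.0853
finger_force: 0.0
```

```bash
python3 -c "
from h import *
show()"
```

```text
t 11.93 p [ 0.515  -0.2924  0.0394] yaw -70.95 z [-0.001  0.001 -1.   ] gap 0.0853 ff 0.0 F [ 0.8 -0.1  0.4] j [-32.   3. 105.   0.  72.  39.]
```

>>> carry_out(dp=[[0, 0.002, 0], [0, 0, 0], [0, 0, 0], [0, 0, 0], [0, 0, 0], [0, 0, 0], [0, 0, 0], [0, 0, 0]], rotation=[[0, 0, 0], [0, 0, 0], [0, 0, 0], [0, 0, 0], [0, 0, 0], [0, 0, 0], [0, 0, 0], [0, 0, 0]], fingers=-1)

```text
t: 12.6
tool_pos: [0.5157, -0.2943, 0.0409]
orientation: [0.0, 0.986, 0.165, 0.0]
wrist_force: [-1.1, 2.7, 6.9]
finger_gap: 0.0389
finger_force: 60.9
```

```bash
python3 -c "
from h import *
show()"
```

```text
t 12.6 p [ 0.5157 -0.2943  0.0409] yaw -71.02 z [ 0.001 -0.    -1.   ] gap 0.0389 ff 60.9 F [-1.1  2.7  6.9] j [-32.   3. 104.   0.  72.  39.]
```

>>> carry_out(dp=[[0, 0, -0.01], [0, 0, -0.02], [0, 0, -0.04], [0, 0, -0.05], [0, 0, -0.06], [0, 0, -0.06], [0, 0, -0.06], [0, 0, -0.06], [0, 0, -0.03], [0, 0, 0], [0, 0, 0]], rotation=[[0, 0, 0], [0, 0, 0], [0, 0, 0], [0, 0, 0], [0, 0, 0], [0, 0, 0], [0, 0, 0], [0, 0, 0], [0, 0, 0], [0, 0, 0], [0, 0, 0]])

```text
t: 13.52
tool_pos: [0.5153, -0.2942, 0.157]
orientation: [0.0, 0.986, 0.165, 0.0]
wrist_force: [0.4, 0.6, -2.4]
finger_gap: 0.0391
finger_force: 60.5
```

```bash
python3 - <<'E'
from h import *
show(); a,W=cloud('wrist'); save(a,'i'); np.save('w7.npy',W)
p,r=cur(); T=r.inv().apply((W-p).reshape(-1,3)).reshape(W.shape)
m=(abs(T[...,0])<.1)&(abs(T[...,1])<.018)&(T[...,2]>-.06)&(T[...,2]<.06)
q=T[m]; print(len(q),np.percentile(q,[1,25,50,75,99],axis=0).round(4))
t=m&(T[...,0]<.058); print('top z',np.median(T[t][:,2]), 'x end',np.percentile(T[m][:,0],99.5))
# slope of top face along x
f=np.polyfit(T[t][:,0],T[t][:,2],1); print('slope deg',np.degrees(f[0]))
e=m&(T[...,0]>.0585); print(np.percentile(T[e][:,2],[1,99]))
E
```

```text
t 13.52 p [ 0.5153 -0.2942  0.157 ] yaw -71.02 z [ 0.001 -0.    -1.   ] gap 0.0391 ff 60.5 F [ 0.4  0.6 -2.4] j [-32.  -2.  98.  -0.  84.  39.]
22904 [[-0.0423 -0.0176 -0.0255]
 [-0.0068 -0.009  -0.0245]
 [ 0.0219 -0.0001 -0.0241]
 [ 0.0454  0.0089 -0.0236]
 [ 0.0594  0.0176  0.0202]]
top z -0.024156057294586745 x end 0.05941801301967497
slope deg -0.07366330456551146
[-0.02412045  0.03164176]
```

The carton is out of the bay, with its bottom 36 mm below the TCP. I'll lay it down at about (0.437, -0.142), a clear spot between tray, sorter and pipette. The wrist tilts inward about the carton's long axis so that the outer bottom edge comes down as the pivot.

```bash
cat >> h.py <<'E'
def lay(th_,zp,rp=.43,b=-18.,yy=.02,zz=.036):
    Q=tool(b,th_); er=np.array([np.cos(np.radians(b)),np.sin(np.radians(b)),0])
    return er*rp+np.array([0,0,zp])-Q.apply([0,yy,zz]),Q
E
python3 - <<'E'
from h import *
a=lay(0,.09); b=lay(50,.03); c=lay(50,.001)
print(a[0],b[0],c[0])
plan((*a,9),(*b,9),(*c,3))
E
```

```text
[ 0.38993317 -0.12669697  0.126     ] [ 0.42295561 -0.13742661  0.06846124] [ 0.42295561 -0.13742661  0.03946124]
9 x dp [0.008, -0.0798, 0.0112] rot [-0.0001, 0.0, -0.0982]
9 x dp [0.0, 0.0206, 0.0153] rot [0.0926, 0.0, 0.0]
3 x dp [-0.0, 0.0247, 0.0207] rot [0.0, 0.0, 0.0]
```

>>> carry_out(dp=[[0.008, -0.0798, 0.0112], [0.008, -0.0798, 0.0112], [0.008, -0.0798, 0.0112], [0.008, -0.0798, 0.0112], [0.008, -0.0798, 0.0112], [0.008, -0.0798, 0.0112], [0.008, -0.0798, 0.0112], [0.008, -0.0798, 0.0112], [0.008, -0.0798, 0.0112], [0, 0, 0], [0, 0, 0]], rotation=[[0, 0, -0.0982], [0, 0, -0.0982], [0, 0, -0.0982], [0, 0, -0.0982], [0, 0, -0.0982], [0, 0, -0.0982], [0, 0, -0.0982], [0, 0, -0.0982], [0, 0, -0.0982], [0, 0, 0], [0, 0, 0]])

```text
t: 14.48
tool_pos: [0.3893, -0.1264, 0.1257]
orientation: [-0.0, 0.809, 0.588, -0.0]
wrist_force: [-0.1, 1.0, -1.0]
finger_gap: 0.039
finger_force: 60.8
```

>>> carry_out(dp=[[0, 0.0206, 0.0153], [0, 0.0206, 0.0153], [0, 0.0206, 0.0153], [0, 0.0206, 0.0153], [0, 0.0206, 0.0153], [0, 0.0206, 0.0153], [0, 0.0206, 0.0153], [0, 0.0206, 0.0153], [0, 0.0206, 0.0153], [0, 0, 0], [0, 0, 0]], rotation=[[0.0926, 0, 0], [0.0926, 0, 0], [0.0926, 0, 0], [0.0926, 0, 0], [0.0926, 0, 0], [0.0926, 0, 0], [0.0926, 0, 0], [0.0926, 0, 0], [0.0926, 0, 0], [0, 0, 0], [0, 0, 0]])

```text
t: 15.4
tool_pos: [0.4232, -0.1378, 0.0669]
orientation: [-0.343, 0.733, 0.532, -0.249]
wrist_force: [-0.5, 0.1, -1.8]
finger_gap: 0.0385
finger_force: 61.2
```

```bash
python3 - <<'E'
from h import *
show(); print('pivot',cur()[0]+cur()[1].apply([0,.02,.036]))
a,W=cloud('scene'); np.save('s1.npy',W); save(a[60:480:1,60:420],'j')
E
```

```text
t 15.4 p [ 0.4232 -0.1378  0.0669] yaw -18.07 z [-0.73   0.237 -0.641] gap 0.0385 ff 61.2 F [-0.5  0.1 -1.8] j [-20.  17.  97.  -2. 116.  -2.]
pivot [ 0.40914824 -0.13321355  0.02850001]
```

View pics/j.png

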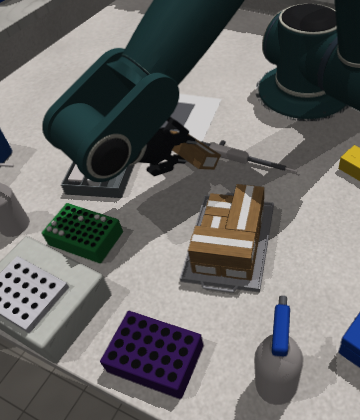

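The picture shows the carton held tilted near crop pixel (197,153), with its lower edge still above clear bench and the wrist well above the sorter and rack. I'll tilt to 60° and bring the pivot edge down.

```bash
python3 - <<'E'
from h import *
plan((*lay(60,.012),3),(*lay(60,.0025),3),start=lay(50,.03))
E
```

```text
3 x dp [0.0, 0.0232, 0.0083] rot [0.0556, 0.0, 0.0]
3 x dp [0.0, 0.0091, 0.0053] rot [0.0, 0.0, 0.0]
```

>>> carry_out(dp=[[0, 0.0232, 0.0083], [0, 0.0232, 0.0083], [0, 0.0232, 0.0083], [0, 0.0091, 0.0053], [0, 0.0091, 0.0053], [0, 0.0091, 0.0053], [0, 0, 0], [0, 0, 0]], rotation=[[0.0556, 0, 0], [0.0556, 0, 0], [0.0556, 0, 0], [0, 0, 0], [0, 0, 0], [0, 0, 0], [0, 0, 0], [0, 0, 0]])

```text
t: 16.12
tool_pos: [0.4293, -0.1396, 0.0393]
orientation: [-0.404, 0.701, 0.509, -0.293]
wrist_force: [-0.0, 1.3, -0.6]
finger_gap: 0.0389
finger_force: 61.3
```

```bash
python3 - <<'E'
from h import *
show(); print('pivot',cur()[0]+cur()[1].apply([0,.02,.036]))
s=env.state(); print(s['moment'])
E
```

```text
t 16.12 p [ 0.4293 -0.1396  0.0393] yaw -18.0 z [-0.822  0.267 -0.502] gap 0.0389 ff 61.3 F [-0.   1.3 -0.6] j [-20.  25.  93.  -2. 121.  -2.]
pivot [ 0.40927747 -0.13313641  0.00396711]
[-0.17674496 -0.62276569  0.00789334]
```

>>> carry_out(dp=[[0, 0.005, 0.003], [0, 0.005, 0.003], [0, 0, 0], [0, 0, 0]], rotation=[[0, 0, 0], [0, 0, 0], [0, 0, 0], [0, 0, 0]])

```text
t: 16.45
tool_pos: [0.4293, -0.1397, 0.0353]
orientation: [-0.404, 0.701, 0.509, -0.294]
wrist_force: [1.6, -1.8, 4.3]
finger_gap: 0.0392
finger_force: 61.7
```

```bash
python3 - <<'E'
from h import *
show(); print('pivot',cur()[0]+cur()[1].apply([0,.02,.036]))
E
```

```text
t 16.45 p [ 0.4293 -0.1397  0.0353] yaw -18.0 z [-0.824  0.267 -0.5  ] gap 0.0392 ff 61.7 F [ 1.6 -1.8  4.3] j [-20.  26.  93.  -2. 121.  -2.]
pivot [ 4.09186814e-01 -1.33117995e-01  1.59357036e-05]
```

>>> carry_out(dp=[[0, 0, 0], [0, -0.004, -0.0025], [0, -0.004, -0.0025], [0, 0, 0], [0, 0, 0]], rotation=[[0, 0, 0], [0, 0, 0], [0, 0, 0], [0, 0, 0], [0, 0, 0]], fingers=0.18)

```text
t: 16.87
tool_pos: [0.4293, -0.1396, 0.0379]
orientation: [-0.404, 0.701, 0.509, -0.294]
wrist_force: [1.0, -0.2, -0.2]
finger_gap: 0.0505
finger_force: 0.2
```

```bash
python3 - <<'E'
from h import *
show()
E
```

```text
t 16.87 p [ 0.4293 -0.1396  0.0379] yaw -17.99 z [-0.824  0.267 -0.5  ] gap 0.0505 ff 0.2 F [ 1.  -0.2 -0.2] j [-20.  25.  93.  -2. 121.  -2.]
```

>>> carry_out(dp=[[0, 0.008, -0.0135], [0, 0.008, -0.0135], [0, 0.008, -0.0135], [0, 0.008, -0.0135], [0, 0.008, -0.0135], [0, 0.008, -0.0135], [0, 0.008, -0.0135], [0, 0.008, -0.0135], [0, 0.008, -0.0135], [0, 0, 0]], rotation=[[0, 0, 0], [0, 0, 0], [0, 0, 0], [0, 0, 0], [0, 0, 0], [0, 0, 0], [0, 0, 0], [0, 0, 0], [0, 0, 0], [0, 0, 0]])

```text
t: 17.7
tool_pos: [0.4703, -0.1529, 0.0373]
orientation: [-0.404, 0.701, 0.509, -0.294]
wrist_force: [-0.8, -0.6, -0.3]
finger_gap: 0.0504
finger_force: 0.0
```

```bash
python3 - <<'E'
from h import *
show(); a,W=cloud('wrist'); np.save('w8.npy',W); save(a,'k')
b,V=cloud('scene'); np.save('s2.npy',V)
for X in (W,V):
    m=(X[...,0]>.36)&(X[...,0]<.52)&(X[...,1]>-.24)&(X[...,1]<-.06)&(X[...,2]>.015)&(X[...,2]<.07)
    print(m.sum(),np.nanpercentile(X[m],[2,50,98],axis=0).round(3))
E
```

```text
t 17.7 p [ 0.4703 -0.1529  0.0373] yaw -17.99 z [-0.824  0.267 -0.5  ] gap 0.0504 ff 0.0 F [-0.8 -0.6 -0.3] j [-20.  30.  87.  -2. 123.  -2.]
22869 [[ 0.409 -0.202  0.016]
 [ 0.462 -0.143  0.037]
 [ 0.516 -0.083  0.042]]
1257 [[ 0.361 -0.193  0.016]
 [ 0.45  -0.132  0.039]
 [ 0.514 -0.08   0.043]]
```

View pics/k.png

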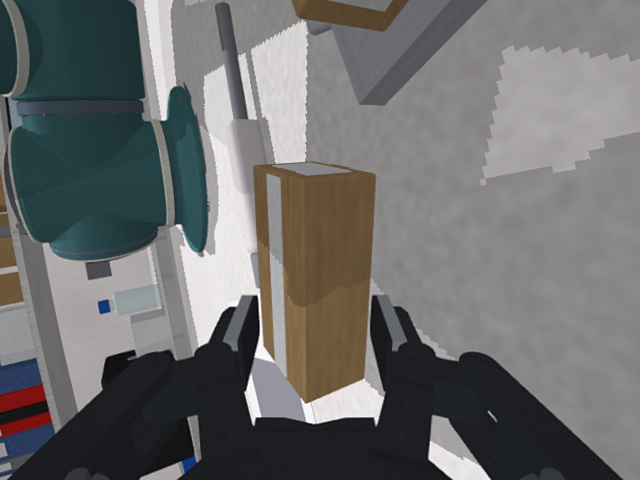

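The wrist view shows the carton lying on its broad face: tape face up at (275,270), outer narrow face at (330,280), top at z ≈ 40 mm and clear of the fingers. I'll retreat and go above it.

```bash
python3 - <<'E'
from h import *
p,r=cur(); b=(p+r.apply([0,0,-.06]),r)
print(b[0]); plan(([.45,-.145,.21],tool(-18),10),start=b)
E
```

```text
[ 0.51906373 -0.16876243  0.06721729]
10 x dp [0.0004, -0.0485, -0.0279] rot [-0.1, 0.0, 0.0]
```

>>> carry_out(dp=[[0, 0, -0.1], [0, 0, -0.1], [0.0004, -0.0485, -0.0279], [0.0004, -0.0485, -0.0279], [0.0004, -0.0485, -0.0279], [0.0004, -0.0485, -0.0279], [0.0004, -0.0485, -0.0279], [0.0004, -0.0485, -0.0279], [0.0004, -0.0485, -0.0279], [0.0004, -0.0485, -0.0279], [0.0004, -0.0485, -0.0279], [0.0004, -0.0485, -0.0279]], rotation=[[0, 0, 0], [0, 0, 0], [-0.1, 0, 0], [-0.1, 0, 0], [-0.1, 0, 0], [-0.1, 0, 0], [-0.1, 0, 0], [-0.1, 0, 0], [-0.1, 0, 0], [-0.1, 0, 0], [-0.1, 0, 0], [-0.1, 0, 0]], fingers=1)

```text
t: 18.8
tool_pos: [0.4495, -0.1449, 0.2112]
orientation: [0.003, 0.809, 0.588, 0.002]
wrist_force: [0.2, 0.7, 0.5]
finger_gap: 0.0851
finger_force: 0.0
```

>>> carry_out(dp=[[0, 0, 0], [0, 0, 0], [0, 0, 0]], rotation=[[0, 0, 0], [0, 0, 0], [0, 0, 0]])

```text
t: 19.05
tool_pos: [0.4497, -0.145, 0.2101]
orientation: [-0.0, 0.809, 0.588, -0.0]
wrist_force: [0.4, -0.1, 0.6]
finger_gap: 0.0858
finger_force: 0.0
```

```bash
python3 - <<'E'
from h import *
show(); a,W=cloud('wrist'); np.save('w9.npy',W); save(a,'l'); show()
m=comp(W,a,.032,.05,.36,.53,-.25,-.05); f=fit(W,m,0,0); print(f,np.nanmedian(W[m],0),np.nanpercentile(W[m][:,2],[2,98]))
c=f[0]; y=tool(f[1]-90)
plan((np.r_[c,.06],y,5),(np.r_[c,.008],y,3))
E
```

```text
t 19.05 p [ 0.4497 -0.145   0.2101] yaw -17.99 z [-0.001  0.    -1.   ] gap 0.0858 ff 0.0 F [ 0.4 -0.1  0.6] j [-21. -19. 108.  -0.  91.  -3.]
t 19.1 p [ 0.45   -0.1451  0.2093] yaw -17.99 z [-0.002  0.001 -1.   ] gap 0.0855 ff 0.0 F [-0.5 -0.3  0.1] j [-21. -19. 108.  -0.  91.  -3.]
(array([ 0.4358028 , -0.14308005]), np.float32(72.069435), [60.268585205078125, 121.28096771240234], 8266) [ 0.43717756 -0.13756384  0.04100612] [0.03929428 0.04257603]
5 x dp [-0.0016, -0.0093, 0.0996] rot [-0.0005, -0.0, -0.0002]
3 x dp [0.0, 0.0, 0.0578] rot [0.0, 0.0, 0.0]
```

```bash
python3 - <<'E'
from h import *
b=-17.93; er=np.array([np.cos(np.radians(b)),np.sin(np.radians(b))]); et=np.array([-er[1],er[0]])
C=np.array([.4358,-.1431])
for f in ['w9','w8','top']:
    W=np.load(f+'.npy'); d=W[...,:2]-C; a=d@er*1000; t=d@et*1000; z=W[...,2]
    for lo in (-20,-8,8):
        m=(t>lo)&(t<lo+12)&(z>.010)&(z<.06)&(a<-32)&(a>-110)
        print(f,lo,m.sum(),np.percentile(a[m],[50,95,99]).round(1) if m.sum() else '', z[m].max().round(3) if m.sum() else '')
E
```

```text
w9 -20 282 [-83.9 -75.5 -74.3] 0.028
w9 -8 383 [-89.  -78.4 -77.8] 0.029
w9 8 369 [-93.1 -83.4 -82.3] 0.029
w8 -20 137 [-81.9 -77.8 -77.4] 0.027
w8 -8 212 [-83.3 -78.8 -77.7] 0.027
w8 8 264 [-87.9 -83.9 -82.9] 0.028
top -20 46 [-87.6 -77.9 -76.8] 0.03
top -8 62 [-94.3 -81.3 -79.4] 0.031
top 8 53 [-98.2 -86.6 -85.8] 0.032
```

>>> carry_out(dp=[[-0.0016, -0.0093, 0.0996], [-0.0016, -0.0093, 0.0996], [-0.0016, -0.0093, 0.0996], [-0.0016, -0.0093, 0.0996], [-0.0016, -0.0093, 0.0996], [0, 0, 0.0578], [0, 0, 0.0578], [0, 0, 0.0578], [0, 0, 0], [0, 0, 0], [0, 0, 0]], rotation=[[0, 0, 0], [0, 0, 0], [0, 0, 0], [0, 0, 0], [0, 0, 0], [0, 0, 0], [0, 0, 0], [0, 0, 0], [0, 0, 0], [0, 0, 0], [0, 0, 0]], fingers=0.76)

```text
t: 20.02
tool_pos: [0.4362, -0.1431, 0.0089]
orientation: [-0.001, 0.809, 0.588, -0.0]
wrist_force: [0.3, -0.5, -0.2]
finger_gap: 0.0751
finger_force: 0.0
```

>>> carry_out(dp=[[0, 0, 0], [0, 0, 0], [0, 0, 0], [0, 0, 0], [0, 0, 0], [0, 0, 0], [0, 0, -0.03], [0, 0, -0.08], [0, 0, -0.12], [0, 0, -0.12], [0, 0, -0.12], [0, 0, 0]], rotation=[[0, 0, 0], [0, 0, 0], [0, 0, 0], [0, 0, 0], [0, 0, 0], [0, 0, 0], [0, 0, 0], [0, 0, 0], [0, 0, 0], [0, 0, 0], [0, 0, 0], [0, 0, 0]], fingers=-1)

```text
t: 21.02
tool_pos: [0.4379, -0.1438, 0.1578]
orientation: [0.004, 0.809, 0.588, 0.003]
wrist_force: [0.9, -0.7, 0.7]
finger_gap: 0.059
finger_force: 65.3
```

```bash
python3 - <<'E'
from h import *
show(); a,W=cloud('wrist'); np.save('w10.npy',W); save(a,'m')
p,r=cur(); T=r.inv().apply((W-p).reshape(-1,3)).reshape(W.shape)
m=(abs(T[...,0])<.1)&(abs(T[...,1])<.028)&(T[...,2]>-.06)&(T[...,2]<.06)
t=m&(T[...,0]<.055); print('top z',np.median(T[t][:,2]),'x end',np.percentile(T[m][:,0],99.5))
w=lambda u,v,z: np.r_[u*ex+v*ey,z]
# place right centre: u .5397, v -.1448 ; set 21 mm outward
plan((w(.530,-.1450-.022,.17),tool(-74.8),9))
E
```

```text
t 21.02 p [ 0.4379 -0.1438  0.1578] yaw -17.99 z [ 0.009 -0.003 -1.   ] gap 0.059 ff 65.3 F [ 0.9 -0.7  0.7] j [-21. -20. 114.  -0.  86.  -3.]
top z -0.034656900124570345 x end 0.06041697757920916
9 x dp [0.0653, 0.0012, -0.0058] rot [0.0006, -0.0003, 0.1052]
```

>>> carry_out(dp=[[0, 0, 0], [0.0653, 0.0012, -0.0058], [0.0653, 0.0012, -0.0058], [0.0653, 0.0012, -0.0058], [0.0653, 0.0012, -0.0058], [0.0653, 0.0012, -0.0058], [0.0653, 0.0012, -0.0058], [0.0653, 0.0012, -0.0058], [0.0653, 0.0012, -0.0058], [0.0653, 0.0012, -0.0058], [0, 0, 0], [0, 0, 0]], rotation=[[0, 0, 0], [0, 0, 0.1052], [0, 0, 0.1052], [0, 0, 0.1052], [0, 0, 0.1052], [0, 0, 0.1052], [0, 0, 0.1052], [0, 0, 0.1052], [0, 0, 0.1052], [0, 0, 0.1052], [0, 0, 0], [0, 0, 0]])

```text
t: 22.07
tool_pos: [0.5537, -0.0215, 0.1635]
orientation: [-0.0, 0.991, 0.133, -0.002]
wrist_force: [-0.8, 0.6, -1.3]
finger_gap: 0.0592
finger_force: 65.1
```

```bash
cat > chk2.py <<'E'
from h import *
def run(tag):
    show(); a,W=cloud('wrist'); np.save(tag+'.npy',W); save(a,tag); p,r=cur()
    print('tool u,v',p[:2]@ex,p[:2]@ey)
    T=r.inv().apply((W-p).reshape(-1,3)).reshape(W.shape)
    m=(abs(T[...,0])<.1)&(abs(T[...,1])<.034)&(T[...,2]>-.06)&(T[...,2]<.03)
    t=m&(T[...,0]<.056)&(T[...,2]<-.02); print('held top tool z',np.median(T[t][:,2]),'x end',np.percentile(T[m][:,0],99.5),'world top',np.median(W[t][:,2]))
    print(' held end',line(W,t|(m&(T[...,2]<-.025)),0,1),'v-',line(W,t,1,-1),'v+',line(W,t,1,1))
    u=W[...,:2]@ex; v=W[...,:2]@ey; z=W[...,2]
    up=(u>.596)&(u<.67)&(z>.082)&(z<.091)&(v>-.18)&(v<-.05)&~m; print(' cross front',line(W,up,0,-1,-170,-118),'v-',line(W,up,1,-1),'v+',line(W,up,1,1),np.nanmedian(z[up]))
    c1=(u<.598)&(u>.47)&(z>.082)&(z<.091)&(v>-.12)&(v<-.05)&~m
    if c1.sum()>200: print(' carton1 v-',line(W,c1,1,-1,530,590),'v+',line(W,c1,1,1,530,590))
if __name__=='__main__':
    import sys; run(sys.argv[1])
E
python3 chk2.py w11
```

```text
t 22.07 p [ 0.5537 -0.0215  0.1635] yaw -74.68 z [-0.003  0.    -1.   ] gap 0.0592 ff 65.1 F [-0.8  0.6 -1.3] j [ -5.  -7. 102.  -0.  85.  70.]
tool u,v 0.5282606618384834 -0.16612353093409118
held top tool z -0.03087706625966816 x end 0.06088377358538189 world top 0.1945880344060572
 held end (np.float64(588.96), np.float64(0.03), (np.int64(-194), np.int64(-138))) v- (np.float64(-196.01), np.float64(0.02), (np.int64(490), np.int64(580))) v+ (np.float64(-136.23), np.float64(0.29), (np.int64(490), np.int64(584)))
 cross front (np.float64(600.29), np.float64(-0.07), (np.int64(-168), np.int64(-124))) v- (np.float64(-174.0), np.float64(0.0), (np.int64(600), np.int64(660))) v+ (np.float64(-54.7), np.float64(-0.07), (np.int64(598), np.int64(660))) 0.08703936534843619
 carton1 v- (np.float64(-110.74), np.float64(-8.73), (np.int64(532), np.int64(588))) v+ (np.float64(-54.47), np.float64(-0.19), (np.int64(532), np.int64(586)))
```

>>> carry_out(dp=[[0.016, 0, 0], [0.0163, 0, 0], [0, 0, 0.09], [0, 0, 0.09], [0, 0, 0.08], [0, 0, 0.05], [0, 0, 0.03], [0, 0, 0], [0, 0, 0], [0, 0, 0]], rotation=[[0, 0, 0], [0, 0, 0], [0, 0, 0], [0, 0, 0], [0, 0, 0], [0, 0, 0], [0, 0, 0], [0, 0, 0], [0, 0, 0], [0, 0, 0]])

```text
t: 22.95
tool_pos: [0.5641, -0.0194, 0.0647]
orientation: [0.0, 0.991, 0.132, 0.001]
wrist_force: [0.4, -0.4, -0.3]
finger_gap: 0.0592
finger_force: 65.2
```

```bash
python3 chk2.py w12
```

```text
t 22.95 p [ 0.5641 -0.0194  0.0647] yaw -74.79 z [ 0.002 -0.    -1.   ] gap 0.0592 ff 65.2 F [ 0.4 -0.4 -0.3] j [ -5.  -2. 107.   0.  75.  70.]
tool u,v 0.5393239289764299 -0.16661512875061907
held top tool z -0.03109218068075225 x end 0.09934275204231516 world top 0.09591611147037848
 held end (np.float64(599.39), np.float64(-0.06), (np.int64(-196), np.int64(-138))) v- (np.float64(-196.62), np.float64(-0.06), (np.int64(500), np.int64(592))) v+ (np.float64(-136.91), np.float64(0.15), (np.int64(500), np.int64(596)))
 cross front (np.float64(625.25), np.float64(46.48), (np.int64(-168), np.int64(-120))) v- (np.float64(-146.75), np.float64(-44.41), (np.int64(596), np.int64(658))) v+ (np.float64(-59.11), np.float64(-9.23), (np.int64(604), np.int64(660))) 0.08702630878719958
 carton1 v- (np.float64(-114.55), np.float64(0.04), (np.int64(532), np.int64(588))) v+ (np.float64(-54.21), np.float64(0.29), (np.int64(532), np.int64(586)))
```

>>> carry_out(dp=[[-0.002, 0, 0], [0, 0, 0.013], [0, 0, 0.012], [0, 0, 0], [0, 0, 0]], rotation=[[0, 0, 0], [0, 0, 0], [0, 0, 0], [0, 0, 0], [0, 0, 0]])

```text
t: 23.42
tool_pos: [0.5631, -0.0195, 0.0559]
orientation: [0.0, 0.991, 0.132, 0.0]
wrist_force: [1.8, -0.3, 1.2]
finger_gap: 0.0589
finger_force: 65.6
```

```bash
python3 chk2.py w13; python3 - <<'E'
from h import *
W=np.load('w13.npy');u=W[...,:2]@ex; v=W[...,:2]@ey;z=W[...,2]
for k in np.arange(596,604,1): 
    s=(abs(u*1000-k)<.5)&(v>-.170)&(v<-.14); print(k,np.nanpercentile(z[s],[5,50,95]).round(4),end=' ')
E
```

```text
t 23.42 p [ 0.5631 -0.0195  0.0559] yaw -74.8 z [ 0. -0. -1.] gap 0.0589 ff 65.6 F [ 1.8 -0.3  1.2] j [ -5.  -1. 107.  -0.  74.  70.]
tool u,v 0.5382702574203697 -0.16643177027230116
held top tool z -0.031150693250932913 x end 0.09934696160196478 world top 0.08707161732098095
 held end (np.float64(618.07), np.float64(-41.29), (np.int64(-198), np.int64(-132))) v- (np.float64(-196.49), np.float64(-0.03), (np.int64(500), np.int64(594))) v+ (np.float64(-136.67), np.float64(0.11), (np.int64(500), np.int64(592)))
 cross front (np.float64(624.54), np.float64(45.76), (np.int64(-168), np.int64(-120))) v- (np.float64(-145.64), np.float64(-46.87), (np.int64(596), np.int64(654))) v+ (np.float64(-65.31), np.float64(-12.42), (np.int64(608), np.int64(658))) 0.08703113735570166
 carton1 v- (np.float64(-114.59), np.float64(-0.26), (np.int64(536), np.int64(588))) v+ (np.float64(-54.22), np.float64(-0.63), (np.int64(532), np.int64(586)))
596 [0.0859 0.087  0.0881] 597 [0.0855 0.0868 0.0877] 598 [0.0779 0.0837 0.0872] 599 [0.0787 0.0796 0.0863] 600 [0.0852 0.0864 0.0873] 601 [0.0859 0.0869 0.0878] 602 [0.0859 0.087  0.0879] 603 [0.086  0.0869 0.088 ]
```

>>> carry_out(dp=[[0, 0, -0.004], [0.002, 0, 0], [0, 0, 0.003], [0, 0, 0], [0, 0, 0]], rotation=[[0, 0, 0], [0, 0, 0], [0, 0, 0], [0, 0, 0], [0, 0, 0]])

```text
t: 23.88
tool_pos: [0.5633, -0.0193, 0.0559]
orientation: [-0.0, 0.991, 0.132, -0.0]
wrist_force: [-0.1, 0.6, -1.7]
finger_gap: 0.0594
finger_force: 65.3
```

>>> carry_out(dp=[[0, 0, 0], [0, 0, 0], [0, 0, 0], [0, 0, 0]], rotation=[[0, 0, 0], [0, 0, 0], [0, 0, 0], [0, 0, 0]], fingers=0.55)

```text
t: 24.22
tool_pos: [0.5635, -0.0193, 0.0562]
orientation: [-0.0, 0.991, 0.132, -0.0]
wrist_force: [-0.3, 0.4, -0.3]
finger_gap: 0.0663
finger_force: 0.0
```

>>> carry_out(dp=[[0, 0, -0.03], [0, 0, -0.07], [0, 0, -0.1], [0, 0, -0.1], [0, 0, -0.1], [0, 0, -0.1], [0, 0, 0], [0, 0, 0]], rotation=[[0, 0, 0], [0, 0, 0], [0, 0, 0], [0, 0, 0], [0, 0, 0], [0, 0, 0], [0, 0, 0], [0, 0, 0]])

```text
t: 24.88
tool_pos: [0.5641, -0.0193, 0.2086]
orientation: [0.0, 0.991, 0.132, 0.002]
wrist_force: [-0.3, 0.8, -0.5]
finger_gap: 0.0664
finger_force: 0.0
```

```bash
cat > chk3.py <<'E'
from h import *
import sys
show(); a,W=cloud('wrist'); np.save(sys.argv[1]+'.npy',W); save(a,sys.argv[1])
u=W[...,:2]@ex; v=W[...,:2]@ey; z=W[...,2]
top=(z>.0815)&(z<.092)
s=float(sys.argv[2]) if len(sys.argv)>2 else -.125   # v splitting cartons 1/2
c2=top&(u<.5985)&(u>.46)&(v<s)&(v>-.21); c1=top&(u<.5985)&(u>.46)&(v>s)&(v<-.04); up=top&(u>.601)&(u<.67)&(v>-.19)&(v<-.04)
lo=(z>.041)&(z<.052)&(u>.47)&(u<.67)&(v>-.2)&(v<-.03)
for n,m,l in (('c2',c2,1),('c1',c1,1),('cross',up,1),('lower',lo,1)):
    if m.sum()<100: continue
    print(n,m.sum(),'u',line(W,m,0,-1)[:2],line(W,m,0,1)[:2],'v',line(W,m,1,-1)[:2],line(W,m,1,1)[:2],'z',np.nanpercentile(z[m],[10,50,90]).round(4))
E
python3 chk3.py w14; python3 -c "
from h import *
W=np.load('w12.npy');
"
```

```text
t 24.88 p [ 0.5641 -0.0193  0.2086] yaw -74.8 z [ 0.003 -0.    -1.   ] gap 0.0664 ff 0.0 F [-0.3  0.8 -0.5] j [-5. -7. 98.  0. 88. 70.]
c2 10920 u (np.float64(479.45), np.float64(0.8)) (np.float64(598.46), np.float64(-0.0)) v (np.float64(-196.01), np.float64(-0.13)) (np.float64(-136.83), np.float64(0.14)) z [0.0861 0.0871 0.088 ]
c1 10706 u (np.float64(479.74), np.float64(0.36)) (np.float64(598.25), np.float64(-0.51)) v (np.float64(-113.89), np.float64(0.04)) (np.float64(-54.64), np.float64(-0.3)) z [0.0861 0.0871 0.088 ]
cross 14105 u (np.float64(601.39), np.float64(0.08)) (np.float64(659.69), np.float64(0.25)) v (np.float64(-174.03), np.float64(-0.58)) (np.float64(-54.47), np.float64(0.13)) z [0.0861 0.0871 0.088 ]
lower 2662 u (np.float64(479.31), np.float64(-0.12)) (np.float64(596.95), np.float64(-1.1)) v (np.float64(-131.51), np.float64(0.06)) (np.float64(-113.61), np.float64(0.22)) z [0.046  0.047  0.0481]
```

```bash
python3 - <<'E'
from h import *
w=lambda u,v,z: np.r_[u*ex+v*ey,z]
plan((w(.539,-.228,.2),tool(-74.8),3),(w(.539,-.228,.056),tool(-74.8),5),(w(.539,-.198,.056),tool(-74.8),9))
E
```

```text
3 x dp [0.0003, 0.0684, 0.0075] rot [0.0001, -0.0003, 0.0]
5 x dp [0.0, -0.0, 0.096] rot [0.0, 0.0, 0.0]
9 x dp [0.0, -0.0111, -0.0] rot [0.0, 0.0, 0.0]
```

>>> carry_out(dp=[[0, 0.0684, 0.0075], [0, 0.0684, 0.0075], [0, 0.0684, 0.0075], [0, 0, 0], [0, 0, 0.096], [0, 0, 0.096], [0, 0, 0.096], [0, 0, 0.096], [0, 0, 0.096], [0, 0, 0], [0, 0, 0], [0, 0, 0]], rotation=[[0, 0, 0], [0, 0, 0], [0, 0, 0], [0, 0, 0], [0, 0, 0], [0, 0, 0], [0, 0, 0], [0, 0, 0], [0, 0, 0], [0, 0, 0], [0, 0, 0], [0, 0, 0]], fingers=-1)

```text
t: 25.93
tool_pos: [0.58, -0.0786, 0.0568]
orientation: [0.0, 0.991, 0.132, 0.0]
wrist_force: [0.0, 0.1, 0.9]
finger_gap: -0.0003
finger_force: 0.0
```

>>> carry_out(dp=[[0, -0.0111, 0], [0, -0.0111, 0], [0, -0.0111, 0], [0, -0.0111, 0], [0, -0.0111, 0], [0, -0.0111, 0], [0, -0.0111, 0], [0, -0.0111, 0], [0, -0.0111, 0], [0, 0, 0], [0, 0, 0]], rotation=[[0, 0, 0], [0, 0, 0], [0, 0, 0], [0, 0, 0], [0, 0, 0], [0, 0, 0], [0, 0, 0], [0, 0, 0], [0, 0, 0], [0, 0, 0], [0, 0, 0]])

```text
t: 26.85
tool_pos: [0.5715, -0.0495, 0.0552]
orientation: [-0.0, 0.991, 0.132, -0.0]
wrist_force: [0.5, 0.1, -0.3]
finger_gap: -0.0002
finger_force: 0.0
```

```bash
python3 chk3.py w15 -.120; python3 -c "
from h import *
p,r=cur(); print('tool u,v',p[:2]@ex,p[:2]@ey)"
```

```text
t 26.85 p [ 0.5715 -0.0495  0.0552] yaw -74.78 z [-0.001  0.    -1.   ] gap -0.0002 ff 0.0 F [ 0.5  0.1 -0.3] j [ -8.   0. 106.   0.  74.  67.]
c2 29454 u (np.float64(531.88), np.float64(24.41)) (np.float64(578.07), np.float64(-37.72)) v (np.float64(-177.72), np.float64(-19.38)) (np.float64(-123.71), np.float64(0.2)) z [0.0861 0.087  0.0878]
c1 24263 u (np.float64(492.91), np.float64(29.84)) (np.float64(549.58), np.float64(64.69)) v (np.float64(-114.91), np.float64(-0.23)) (np.float64(-71.25), np.float64(-19.12)) z [0.086  0.087  0.0878]
cross 44836 u (np.float64(601.08), np.float64(0.03)) (np.float64(656.16), np.float64(-3.44)) v (np.float64(-174.68), np.float64(-0.09)) (np.float64(-96.72), np.float64(-12.51)) z [0.0861 0.0871 0.088 ]
lower 929 u (np.float64(578.12), np.float64(-79.31)) (np.float64(628.03), np.float64(-66.23)) v (np.float64(-174.93), np.float64(-0.03)) (np.float64(-173.97), np.float64(0.04)) z [0.0427 0.0466 0.051 ]
tool u,v 0.5385609139284488 -0.19771428319676407
```

>>> carry_out(dp=[[0, -0.006, 0], [0, -0.006, 0], [0, -0.006, 0], [0, -0.005, 0], [0, 0, 0], [0, 0, 0]], rotation=[[0, 0, 0], [0, 0, 0], [0, 0, 0], [0, 0, 0], [0, 0, 0], [0, 0, 0]])

```text
t: 27.4
tool_pos: [0.5699, -0.043, 0.0553]
orientation: [-0.0, 0.991, 0.132, -0.0]
wrist_force: [-0.6, 0.7, -0.0]
finger_gap: -0.0001
finger_force: 0.0
```

```bash
python3 chk3.py w16 -.1157; python3 -c "
from h import *
p,r=cur(); print('tool u,v',p[:2]@ex,p[:2]@ey)
W=np.load('w16.npy');u=W[...,:2]@ex; v=W[...,:2]@ey;z=W[...,2]
for U in (.55,.575,.59):
  print(U)
  for k in np.arange(-119,-111,1): 
    s=(abs(v*1000-k)<.5)&(abs(u-U)<.008); print(k,s.sum(),np.nanpercentile(z[s],[5,50,95]).round(4),end=' ')
"
```

```text
t 27.4 p [ 0.5699 -0.043   0.0553] yaw -74.79 z [-0.  0. -1.] gap -0.0001 ff 0.0 F [-0.6  0.7 -0. ] j [ -7.  -0. 106.   0.  74.  68.]
c2 29392 u (np.float64(532.61), np.float64(24.32)) (np.float64(576.94), np.float64(-38.06)) v (np.float64(-170.81), np.float64(-19.82)) (np.float64(-117.21), np.float64(0.24)) z [0.0861 0.087  0.0878]
c1 27017 u (np.float64(496.77), np.float64(33.04)) (np.float64(587.67), np.float64(43.29)) v (np.float64(-114.57), np.float64(-1.48)) (np.float64(-70.2), np.float64(-17.12)) z [0.0861 0.0871 0.0879]
cross 48825 u (np.float64(601.05), np.float64(0.01)) (np.float64(656.2), np.float64(-3.37)) v (np.float64(-174.48), np.float64(0.02)) (np.float64(-87.68), np.float64(-13.32)) z [0.0861 0.0871 0.088 ]
lower 697 u (np.float64(557.77), np.float64(-86.18)) (np.float64(632.53), np.float64(-86.68)) v (np.float64(-174.87), np.float64(-0.03)) (np.float64(-174.18), np.float64(0.1)) z [0.0428 0.0464 0.0509]
tool u,v 0.53870272338632 -0.1909446783130001
0.55
-119 80 [0.0862 0.0869 0.0877] -118 74 [0.086  0.0867 0.0875] -117 18 [0.0859 0.0863 0.0868] -116 2 [0.0847 0.0848 0.0848] -115 39 [0.0827 0.0852 0.0871] -114 289 [0.0817 0.0847 0.0871] -113 119 [0.0817 0.0866 0.0876] -112 104 [0.0861 0.087  0.0879] 0.575
-119 99 [0.086  0.0869 0.0878] -118 82 [0.0859 0.0867 0.0874] -117 18 [0.0855 0.0861 0.0866] -116 0 nan -115 50 [0.0826 0.0843 0.0869] -114 347 [0.0818 0.0846 0.0872] -113 172 [0.0822 0.0866 0.0879] -112 103 [0.0859 0.087  0.0877] 0.59
-119 115 [0.086  0.0869 0.0877] -118 99 [0.0858 0.0867 0.0875] -117 20 [0.0855 0.0861 0.0865] -116 0 nan -115 49 [0.0828 0.0855 0.0875] -114 418 [0.0794 0.0843 0.0874] -113 195 [0.0809 0.0864 0.0876] -112 130 [0.0859 0.0871 0.0881]
  return np.nanmean(a, axis, out=out, keepdims=keepdims)
```

>>> carry_out(dp=[[0, -0.0033, 0], [0, -0.0033, 0], [0, 0, 0], [0, 0, 0]], rotation=[[0, 0, 0], [0, 0, 0], [0, 0, 0], [0, 0, 0]])

```text
t: 27.78
tool_pos: [0.5694, -0.0411, 0.0554]
orientation: [-0.0, 0.991, 0.132, -0.0]
wrist_force: [0.5, -0.4, -0.4]
finger_gap: -0.0002
finger_force: 0.0
```

>>> carry_out(dp=[[0, 0.02, 0], [0, 0.04, 0], [0, 0, -0.1], [0, 0, -0.12], [0, 0, -0.12], [0, 0, -0.1], [0, -0.1, -0.05], [0, -0.05, 0], [0, 0, 0], [0, 0, 0]], rotation=[[0, 0, 0], [0, 0, 0], [0, 0, 0], [0, 0, 0], [0, 0, 0], [0, 0, 0], [0, 0, 0], [0, 0, 0], [0, 0, 0], [0, 0, 0]])

```text
t: 28.62
tool_pos: [0.5622, -0.0151, 0.2015]
orientation: [-0.0, 0.991, 0.133, -0.0]
wrist_force: [-0.2, -0.2, -0.6]
finger_gap: -0.0001
finger_force: 0.0
```

```bash
python3 chk3.py w17 -.115; python3 -c "
from h import *
W=np.load('w17.npy')
print(fit(W,comp(W,0,.078,.1,.4,.75,-.1,.15),0,0))
a=cv2.imread('pics/w17.png'); u=W[...,:2]@ex; v=W[...,:2]@ey;z=W[...,2]
m=comp(W,0,.078,.1,.4,.75,-.1,.15); q=np.argwhere(m); (r0,c0),(r1,c1)=q.min(0)-12,q.max(0)+12
c=a[max(r0,0):r1,max(c0,0):c1]; k=min(800/c.shape[1],600/c.shape[0]); cv2.imwrite('pics/w17c.png',cv2.resize(c,None,fx=k,fy=k,interpolation=3)); print(c.shape,r0,c0)
"
```

```text
t 28.62 p [ 0.5622 -0.0151  0.2015] yaw -74.73 z [-0.001 -0.    -1.   ] gap -0.0001 ff 0.0 F [-0.2 -0.2 -0.6] j [-4. -7. 99. -0. 88. 71.]
c2 11174 u (np.float64(482.91), np.float64(10.34)) (np.float64(598.13), np.float64(0.3)) v (np.float64(-174.77), np.float64(0.03)) (np.float64(-115.41), np.float64(0.19)) z [0.0862 0.0871 0.088 ]
c1 11275 u (np.float64(480.46), np.float64(0.57)) (np.float64(598.3), np.float64(-0.43)) v (np.float64(-113.93), np.float64(0.01)) (np.float64(-54.34), np.float64(-0.38)) z [0.0861 0.087  0.088 ]
cross 14996 u (np.float64(601.41), np.float64(0.15)) (np.float64(659.85), np.float64(0.48)) v (np.float64(-173.87), np.float64(-0.1)) (np.float64(-54.66), np.float64(0.43)) z [0.0861 0.0871 0.088 ]
(array([0.5795022 , 0.03891698]), np.float32(15.2820215), [121.49520111083984, 182.15431213378906], 37965)
(264, 199, 3) 48 146
```

View pics/w17c.png

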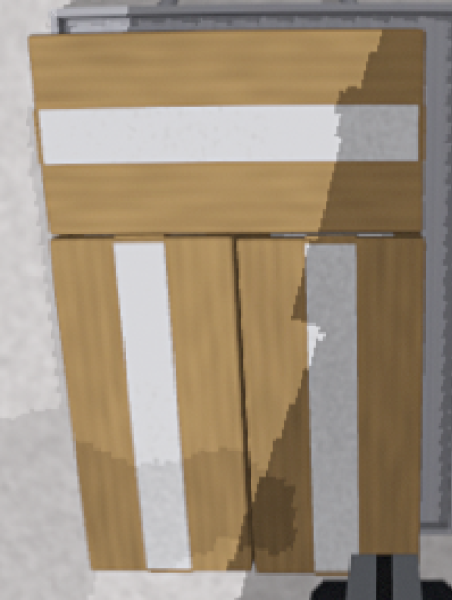

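The crop shows the upper layer complete. The crosswise carton is at the top, and the two lengthwise cartons below it have a thin 1 mm seam near column 240, with ends and sides flush. The outer edges are within about 1 mm of plan, and the arm is clear of everything, so I'll hand in.

```bash
python3 -c "
from h import *
print(env.sign_off())"
```

```text
the job is handed in; nothing more can be done
None
```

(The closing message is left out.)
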